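# Set and lock the charging current, then load the battery packs and switch on

## Task

Put the repaired battery packs on charge: first throw the charge switch over to off (towards you), then slide the clear guard right off the regulator knob, turn the knob so that its pointer is on the white index mark, and slide the guard fully back over it. Only then slide every battery pack lying on the bench, nose first, onto a shoe of its own on the cradle until it is fully home and its catch has clicked in, and last of all throw the charge switch to on (away from you). Leave the other things on the bench alone.

Things in the scene. Friction and masses are not known exactly. Their poses are not given: they have to be found in the camera images.
- supply: the charging supply, a fixed grey steel case 150 deep (x) x 310 wide (y) x 60 mm tall; origin at the centre of its underside. Its x points to its back (away from the robot), its y to the robot's left. On its top: regulator knob at y = -95 mm, sliding guard, and toggle switch at y = +110 mm
- knob_grip (a point): point on the regulator knob's vertical axis, 79 mm above the bench, in the middle of its grip bar. Black knob: round skirt 40 mm across, 61 to 69 mm above the bench, and on it a grip bar 34 long x 12 wide, 69 to 87 mm above the bench, white line on its pointer half. The point's x axis points along the bar to the pointer end
- knob_pointer (a point): pointer end of the knob, 21 mm from the knob's axis, turning with it
- knob (a joint): knob angle, rad, -2.36 to 2.36 (stops at both ends); 0 when the pointer is straight to the back (+x of the supply), growing clockwise as seen from above. Turns with light friction (0.05 N m) and stays where it is left
- bezel: the fixed dark steel index ring round the knob, 61 mm outside, 3 mm high; origin on the knob's axis on the case top, x axis towards its one white index mark
- set_mark (a point): the index mark: the inner end of the white bar on the ring, 21 mm from the knob's axis, at the pointer's height; the knob is on the mark when the pointer end is at this point. The mark is always within 1 rad of straight to the back, so the knob reaches it from its start without passing through the front
- guard (a joint): position of the sliding guard, m: 0 = fully over the knob (locked), 0.100 = fully aside, to the supply's +y. Stops at both ends, light friction (1.5 N), stays where it is left
- guard_grip (a point): point in the guard's grip fin, 14 mm above the guard's roof. The guard: a clear hood open at both ends, 74 (x) x 70 mm (y), roof top 99 mm above the bench, sliding along the supply's y between rails. On its roof a black upright fin 40 long (x) x 10 thick (y) x 22 mm tall (99 to 121 mm above the bench; this point is 113 mm above the bench)
- switch (a joint): angle of the charge toggle switch, rad: 0 = off (leaning to the front, towards the robot), 0.9 = on (leaning to the back); it starts on. Stops at both ends. Light friction (0.06 N m), stays where it is left
- switch_tip (a point): centre of the 16 mm ball end of the switch's bat handle, 45 mm from its pivot, which lies 64 mm above the bench; at the supply's x = 0, y = +110 mm; the steel handle is 10 mm thick. The ball lies 20 mm in front of the pivot when off and 20 mm behind it when on, 105 mm above the bench at both ends
- cradle: the fixed charging cradle, a grey plate 125 deep (x) x 275 wide (y) x 20 mm thick with three equal black shoes on it, 95 mm apart along y; origin at the underside, below the middle shoe's home point. Its x points to the back (away from the robot); its front edge is 47 mm in front (-x) of the home points. Packs slide onto a shoe from the front, along +x, nose first
- shoe0 (a point): home point of the right (-y) shoe: where a pack's origin lies when fully home, on the plate's top 20 mm above the bench; axes as the cradle's, the pack's x along this x. Shoes: T section, stem 26 wide, 8 mm high; cap 41 wide, 6 mm thick (8 to 14 mm above the plate), from 30 mm in front of the home point (end rounded) to 35 mm behind it
- shoe1 (a point): home point of the middle shoe, as shoe0. Catch of every shoe: a sprung steel ball in the cap, 18 mm behind the home point, 4.5 mm proud; the pack presses it down over its last 27 mm (push about 4 to 8 N) and it springs into a hollow in the pack's underside at home; the pack's rear wall meets the shoe's front 1 mm further on
- shoe2 (a point): home point of the left (+y) shoe, as shoe0. Behind each shoe stands a block 26 mm high, from 46 mm behind the home point
- pack_a: flat slide-on battery pack, black plastic, 74 long (x) x 54 wide (y) x 46 mm tall, 240 g; None if absent. Origin: centre of its underside. +x points to its nose (white band across the top, channel open below); grey release key on the rear. Underside channel of every pack: 44 wide, 4 to 16 mm above the underside; throat 30 wide below it; closed by a wall from 31 mm behind the origin
- pack_b: tall slide-on battery pack, black plastic, 74 long (x) x 54 wide (y) x 60 mm tall, 380 g; None if absent. Origin: centre of its underside. +x points to its nose (white band across the top, channel open below); grey release key on the rear. Underside as pack_a
- pack_c: flat slide-on battery pack, black plastic, 74 long (x) x 54 wide (y) x 46 mm tall, 240 g; None if absent. Origin: centre of its underside. +x points to its nose (white band across the top, channel open below); grey release key on the rear. Underside as pack_a
- pack_d: tall slide-on battery pack, black plastic, 74 long (x) x 54 wide (y) x 60 mm tall, 380 g; None if absent. Origin: centre of its underside. +x points to its nose (white band across the top, channel open below); grey release key on the rear. Underside as pack_a
- solder_spool: bystander: spool of solder wire standing on its flange, 54 mm across, 40 mm tall; leave alone
- screwdriver: bystander: screwdriver lying on the bench, 190 mm long; leave alone
Things that resemble listed ones, but are neither listed nor needed, are in the scene too. Leave any orange look-alike of the pack_c alone. Leave any green look-alike of the pack_a alone.

How it is judged:
On the way, in this order (a step that is already met when the one before it is completed fails the run):
1. the charge switch is thrown off (below 0.15 rad), the guard still over the knob (value of joint switch below 0.15 rad and value of joint guard below 0.03 m), for 0.2 s.
2. the guard is slid right off the knob (at least 85 of its 100 mm), the switch off (value of joint guard above 0.085 m and value of joint switch below 0.15 rad), for 0.2 s.
3. with the guard aside and the switch off, the knob's pointer is on the mark (within 3 mm, about 8 degrees) (all of step 2 and horizontal distance between knob_pointer and set_mark below 0.003 m), for 0.2 s.
4. the guard is fully back over the knob (within 6 mm of its stop) with the pointer still on the mark and the switch off (horizontal distance between knob_pointer and set_mark below 0.003 m and value of joint guard below 0.006 m and value of joint switch below 0.15 rad), for 0.2 s.
5. every pack present is fully home on a shoe, the switch still off (all of step 4 and (distance between pack_a and shoe0 below 0.003 m or distance between pack_a and shoe1 below 0.003 m or distance between pack_a and shoe2 below 0.003 m) and angle between the x axis of each of pack_a, pack_b, pack_c, pack_d and the x axis of cradle, either way round below 0.08 rad and angle between each of pack_a, pack_b, pack_c, pack_d's own z axis and vertical below 0.08 rad and (distance between pack_b and shoe0 below 0.003 m or distance between pack_b and shoe1 below 0.003 m or distance between pack_b and shoe2 below 0.003 m) and (distance between pack_c and shoe0 below 0.003 m or distance between pack_c and shoe1 below 0.003 m or distance between pack_c and shoe2 below 0.003 m) and (distance between pack_d and shoe0 below 0.003 m or distance between pack_d and shoe1 below 0.003 m or distance between pack_d and shoe2 below 0.003 m)), for 0.2 s.
6. the charge switch is thrown on (value of joint switch above 0.75 rad), for 0.2 s.
At the end, for the whole second after the job is handed in: The knob's pointer is within 3 mm (8 degrees) of the mark, the guard is within 6 mm of fully over it, every pack present is fully home on a shoe (its origin within 3 mm of the home point, level and straight within 4.5 degrees) and at rest, and the switch is on (over 0.75 rad) (horizontal distance between knob_pointer and set_mark below 0.003 m and value of joint guard below 0.006 m and (distance between pack_a and shoe0 below 0.003 m or distance between pack_a and shoe1 below 0.003 m or distance between pack_a and shoe2 below 0.003 m) and angle between the x axis of each of pack_a, pack_b, pack_c, pack_d and the x axis of cradle, either way round below 0.08 rad and angle between each of pack_a, pack_b, pack_c, pack_d's own z axis and vertical below 0.08 rad and (distance between pack_b and shoe0 below 0.003 m or distance between pack_b and shoe1 below 0.003 m or distance between pack_b and shoe2 below 0.003 m) and (distance between pack_c and shoe0 below 0.003 m or distance between pack_c and shoe1 below 0.003 m or distance between pack_c and shoe2 below 0.003 m) and (distance between pack_d and shoe0 below 0.003 m or distance between pack_d and shoe1 below 0.003 m or distance between pack_d and shoe2 below 0.003 m) and value of joint switch above 0.75 rad and linear speed of each of pack_a, pack_b, pack_c, pack_d below 0.02 m/s); the robot touches nothing.
It fails at once if a pack is on a shoe (within 20 mm of home) while the guard is off the knob (more than 30 mm open) (value of joint guard above 0.03 m and (distance between any of pack_a, pack_b, pack_c, pack_d and shoe0 below 0.02 m or distance between any of pack_a, pack_b, pack_c, pack_d and shoe1 below 0.02 m or distance between any of pack_a, pack_b, pack_c, pack_d and shoe2 below 0.02 m)).
It fails at once if a bystander is moved by more than 30 mm (distance of any of solder_spool, screwdriver from where it was at the start of the episode above 0.03 m).
Of pack_a, pack_b, pack_c, pack_d only 2 to 3 are there at a start; the rules pass over those that are not, and their reading is None.
At some moment in a run one of pack_a, pack_b, pack_c, pack_d may be knocked a few centimetres aside while the robot is not near it.
Once in a run the grip may slacken for a moment while it holds something.
It also fails if it takes over 208 s, if anything falls off the work surface, if the arm or the gripper's body presses on something with over 40 N, if the wrist force passes 120 N, or if a joint passes its speed limit or range.

## Robot

A 6-joint arm with a two-finger parallel gripper is mounted at the origin on the work surface. World frame = base frame: x ahead of the robot, y to its left, z up, the work surface at z = 0. Lengths are in m, angles in rad, forces in N, time in s.
With the tool pointing down it reaches from about 0.375 to 0.975 m from the base axis. Payload 3.8 kg.
Tool frame: the origin (TCP) lies between the finger pads; the fingertips stand 25 mm ahead of it and the grasp point (between the pads) lies 6 mm ahead of it (bot.tcp_to_tips is the distance from the TCP to the fingertips, in m); z points along the fingers, y is the line along which they close (so a half turn about z gives the same grasp; the last joint's range is limited). The gripper opens to 85 mm and grips with 20 to 120 N. Pads are 22 mm wide; open, the fingers measure 114 mm over their backs; the gripper's body (76 mm by 85 mm) begins 54 mm behind the grasp point. The pads swing forward as they close: fully open they stand 13 mm farther back than shut.
Start: joints at [-1.357, 0.264, 1.604, -0, 1.274, -0.037], TCP at [0.168, -0.654, 0.256] pointing down, gripper open.
Joint ranges: [-2.63, 2.63], [-0.94, 2.18], [0.31, 2.57], [-1.31, 4.45], [0, 2.66], [-2.55, 2.55]. Speed limits (rad/s): [2.57, 2.57, 3.14, 3.14, 3.14, 3.14].

## Interface

Orientations are given as a rotation vector (axis times angle).
In Python, from station import bot gives the robot as it stands.
- The arm moves only by the tool jog_arm, never from a script. Its argument "plan" is a list of rows, each a list of 7 numbers: the opening, from -1 (shut) to 1 (fully open), then the shift along the tool's x, y, z in m, then the turn, a rotation vector about the tool's x, y, z in degrees. A call has exactly 10 rows; each row shifts and turns the commanded pose from where the row before left it, along the tool's axes as they then stand; what a row does not reach is not made up. A row lasts 1/8 s, in which the tool goes at most 62.5 mm and 10.7 degrees, less where a joint would pass 70% of its speed; a pose out of reach is approached as far as the arm can. A call with a gripper value outside its range is refused whole. The fingers move at their own pace and stop on an object; "newtons" is the grip in N (left out, the last holds). Time passes only in rows, so rows that do not move let the fingers close, or fill a call up. It gives the time, the measured TCP pose, the force, the opening and the grip force at its end, in the units of the state.
- bot.read_state(): the state, without advancing time (a new reading comes with each control period).
- bot.read_camera(name): name is "scene" or "top" or "wrist"; returns the picture (480x640x3 uint8, red, green, blue); there is no depth.
- bot.get_calibration(name): a dict with "camera_matrix" (3x3 intrinsics, pixels), "pose" (4x4, takes a point from camera to world coordinates). Camera axes: x right, y up, looking along -z (the intrinsics and any distortion apply to the point x, -y, -z); pixel columns grow to the right and rows downward; lengths in m; the calibration is good to about 2 mm. The wrist camera is an equidistant fisheye: a pixel r from the principal point sees the ray r / f radians off the axis. A picture is of the moment at which its call begins: read the wrist's pose just before it. get_calibration takes no time and is no camera call; for the wrist camera it gives the pose at the moment of the call.
- bot.job_done(): hands the job in; it is judged then, once.
The state is a dict: "time_s": time; "joints": joint angles; "qvel": joint speeds; "joint_efforts": joint torques, N m; "position": TCP position; "orientation": TCP orientation; "wrist_force": force on the tool from outside, world axes, zero at the start; "wrist_torque": the same for the moment, N m; "gripper_width": finger opening in m; "grip_force": force on a finger pad.
Only numpy, scipy, OpenCV 4.12 (cv2) and the standard library are available. Lean on these libraries where they do the work, as an engineer would, in place of code of your own. Each camera call takes 0.05 s, during which the arm holds its last target. There are 200 camera calls.

## Working session

There is one attempt and no reset: what is moved stays moved. The work goes in short steps, Python scripts to look and compute and a tool call to move; the robot and the scene stay as the last step left them, time stands still between calls to the robot, and variables do not carry over. Pictures are saved under pics/ and viewed, at most 14 in all, crops included, and the job is handed in when it is done.

Besides the shell and the picture viewer there is one more tool, called after "Call:" as name(argument=value, ...), one argument or row to a line, values as JSON. jog_arm: Moves the arm, as the interface text tells. Its arguments: {"type":"object","properties":{"plan":{"type":"array","items":{"type":"array","items":{"type":"number"}}},"newtons":{"type":"number"}},"required":["plan"]}

```bash
mkdir -p pics; ls; python3 - <<'E'
from station import bot
import cv2,numpy as np
s=bot.read_state();print(s)
for n in("scene","top"):
    c=bot.get_calibration(n);print(n,{k:np.round(v,4).tolist() if not isinstance(v,str) else v for k,v in c.items()})
    im=bot.read_camera(n);cv2.imwrite(f"pics/{n}0.png",im[:,:,::-1])
E
```

```text
pics
{'time_s': 0.0, 'joints': array([-1.35691268e+00,  2.64756794e-01,  1.60535928e+00,  2.02585804e-05,
        1.27369415e+00, -3.68880096e-02]), 'qvel': array([ 9.53376282e-04, -1.65288342e-03,  3.33815300e-04, -6.27765642e-05,
        1.79730466e-03,  7.93353474e-04]), 'joint_efforts': array([ 2.28880701e-03, -5.15109229e+01, -3.67315578e+01,  3.37048441e-04,
        1.30540301e-02, -9.58843032e-07]), 'position': array([ 0.167373  , -0.65323271,  0.25496745]), 'orientation': array([-3.11473745e+00, -3.92594124e-01,  2.77373661e-04]), 'wrist_force': array([-0.51324001,  0.12904337, -0.53189686]), 'wrist_torque': array([-0.0216908 , -0.01097752,  0.05504523]), 'grip_force': 0.0, 'gripper_width': 0.08519303482233918}
scene {'camera_matrix': [[552.5711, 0.0, 317.0387], [0.0, 552.5711, 238.4932], [0.0, 0.0, 1.0]], 'pose': [[-0.8506, -0.3994, 0.342, 0.885], [0.5258, -0.6528, 0.5453, 0.6882], [0.0055, 0.6437, 0.7653, 1.087], [0.0, 0.0, 0.0, 1.0]]}
top {'camera_matrix': [[503.5162, 0.0, 322.2614], [0.0, 503.5162, 229.7227], [0.0, 0.0, 1.0]], 'pose': [[-0.0134, 0.9965, -0.0824, 0.3441], [-0.9998, -0.0146, -0.0143, -0.002], [-0.0154, 0.0822, 0.9965, 1.2826], [0.0, 0.0, 0.0, 1.0]]}
```

View pics/top0.png

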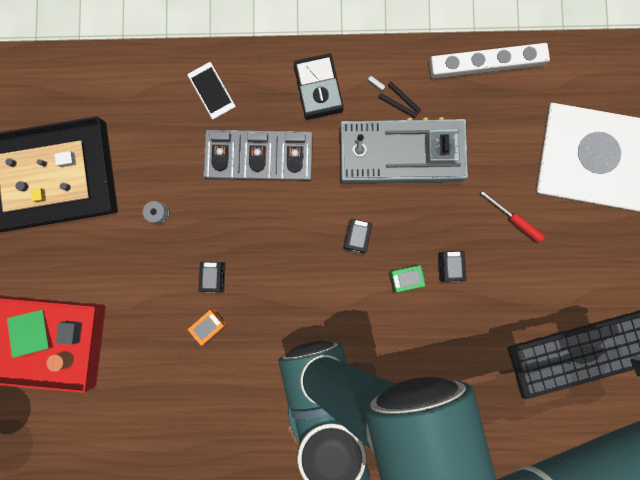

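View pics/scene0.png

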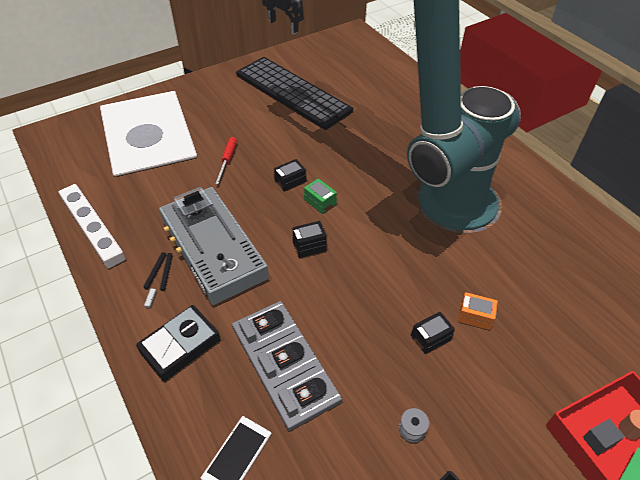

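```bash
python3 - <<'E'
import cv2,numpy as np
im=cv2.imread("pics/top0.png")
a=im[112:190,198:474];b=im[212:302,198:474]
f=lambda q:cv2.resize(q,None,fx=2.89,fy=2.89,interpolation=cv2.INTER_CUBIC)
cv2.imwrite("pics/c1.png",np.vstack([f(a),f(b)]))
print(f(a).shape)
E
cat > h.py <<'E'
import numpy as np,cv2
from scipy.spatial.transform import Rotation as R
from station import bot
def ray(name,uv,cal=None):
    c=cal or bot.get_calibration(name);K=np.array(c["camera_matrix"]);P=np.array(c["pose"])
    x=(uv[0]-K[0,2])/K[0,0];y=(uv[1]-K[1,2])/K[1,1]
    if name=="wrist":
        r=np.hypot(x,y)+1e-12;d=np.array([np.sin(r)*x/r,-np.sin(r)*y/r,-np.cos(r)])
    else: d=np.array([x,-y,-1])
    return P[:3,3],P[:3,:3]@d
def at(name,uv,z,cal=None):
    o,d=ray(name,uv,cal);return o+d*(z-o[2])/d[2]
def proj(name,p,cal=None):
    c=cal or bot.get_calibration(name);K=np.array(c["camera_matrix"]);P=np.array(c["pose"])
    q=P[:3,:3].T@(np.array(p)-P[:3,3]);x,y,z=q[0],-q[1],-q[2]
    if name=="wrist":
        r=np.hypot(x,y)+1e-12;t=np.arctan2(r,z);x,y=x/r*t,y/r*t
    else:x,y=x/z,y/z
    return np.array([K[0,0]*x+K[0,2],K[1,1]*y+K[1,2]])
def Rm():return R.from_rotvec(bot.read_state()["orientation"])
def delta(p,yaw=None):
    """tool-frame shift to world p; yaw of tool y... """
    s=bot.read_state();r=R.from_rotvec(s["orientation"])
    return r.inv().apply(np.array(p)-s["position"])
E
```

```text
(225, 798, 3)
```

View pics/c1.png

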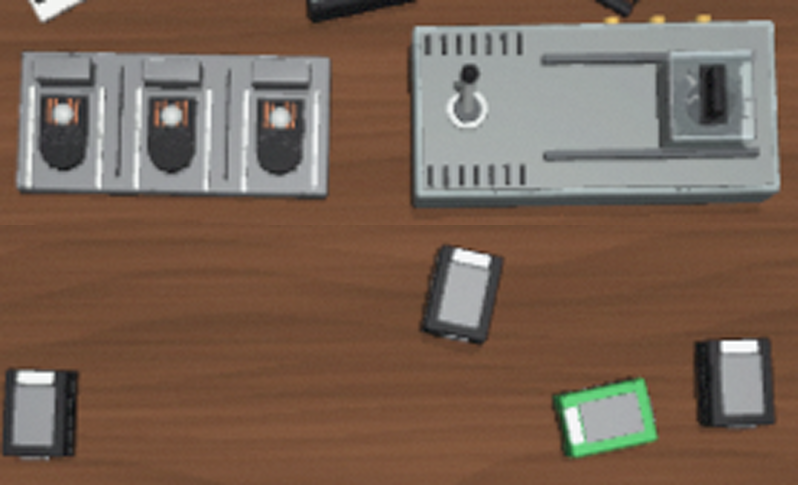

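```bash
python3 - <<'E'
from h import *
np.set_printoptions(precision=4,suppress=True)
def U(c,lo=0):return (198+(c[0]+.5)/2.89-.5,(112 if not lo else 212)+((c[1]-(225 if lo else 0))+.5)/2.89-.5)
S=np.array([at("top",U(c),.06) for c in [(414,29),(773,22),(779,190),(414,195)]]);print(S,S.mean(0))
C=np.array([at("top",U(c),.02) for c in [(22,54),(329,58),(327,195),(17,190)]]);print(C,C.mean(0))
for c in [(63,113),(172,115),(281,118)]:print("ball",at("top",U(c),.037))
print("sw",at("top",U((467,109)),.062),at("top",U((470,74)),.108),"fin",at("top",U((712,92)),.121))
for n,c,z in [("p1",(470,295),.05),("p2",(740,382),.05),("p3",(35,414),.05)]:print(n,at("top",U(c,1),z))
w=bot.get_calibration("wrist");print(w,Rm().as_matrix())
E
```

```text
[[ 0.7131 -0.0344  0.06  ]
 [ 0.7137 -0.3412  0.06  ]
 [ 0.5683 -0.3409  0.06  ]
 [ 0.5691 -0.032   0.06  ]] [ 0.6411 -0.1871  0.06  ]
[[0.7088 0.3129 0.02  ]
 [0.7004 0.0402 0.02  ]
 [0.5777 0.0434 0.02  ]
 [0.5866 0.3167 0.02  ]] [0.6434 0.1783 0.02  ]
ball [0.6507 0.2725 0.037 ]
ball [0.6473 0.1771 0.037 ]
ball [0.643 0.082 0.037]
sw [ 0.6421 -0.0783  0.062 ] [ 0.6601 -0.0785  0.108 ] fin [ 0.6383 -0.273   0.121 ]
p1 [ 0.4294 -0.0774  0.05  ]
p2 [ 0.3528 -0.303   0.05  ]
p3 [0.3338 0.2923 0.05  ]
{'camera_matrix': array([[371.6483,   0.    , 317.6137],
       [  0.    , 371.6483, 237.5691],
       [  0.    ,   0.    ,   1.    ]]), 'pose': array([[ 0.2478,  0.9299,  0.2716,  0.2364],
       [-0.9688,  0.2387,  0.0667, -0.6356],
       [-0.0028, -0.2797,  0.9601,  0.374 ],
       [ 0.    ,  0.    ,  0.    ,  1.    ]])} [[ 0.9687  0.2482 -0.0004]
 [ 0.2482 -0.9687  0.002 ]
 [ 0.0001 -0.0021 -1.    ]]
```

Call:
jog_arm(
  plan=[
    [1,0.05,-0.03,-0.005,0,0,0],
    [1,0.05,-0.03,-0.005,0,0,0],
    [1,0.05,-0.03,-0.005,0,0,0],
    [1,0.05,-0.03,-0.005,0,0,0],
    [1,0.05,-0.03,-0.005,0,0,0],
    [1,0.05,-0.03,-0.005,0,0,0],
    [1,0.05,-0.03,-0.005,0,0,0],
    [1,0.05,-0.03,-0.005,0,0,0],
    [1,0.05,-0.03,-0.005,0,0,0],
    [1,0.05,-0.03,-0.005,0,0,7],
  ],
)

```text
time_s: 1.35
position: [0.5783, -0.2375, 0.3059]
orientation: [-3.135, -0.197, 0.001]
wrist_force: [1.0, -0.8, -0.3]
gripper_width: 0.0854
grip_force: 0.0
```

Call:
jog_arm(
  plan=[
    [-1,0,0,0,0,0,7.4],
    [-1,0.03,-0.02,0,0,0,0],
    [-1,0.02,-0.02,0,0,0,0],
    [-1,0,0,0,0,0,0],
    [-1,0,0,0,0,0,0],
    [-1,0,0,0,0,0,0],
    [-1,0,0,0,0,0,0],
    [-1,0,0,0,0,0,0],
    [-1,0,0,0,0,0,0],
    [-1,0,0,0,0,0,0],
  ],
)

```text
time_s: 2.6
position: [0.6274, -0.1993, 0.3063]
orientation: [-3.142, 0.001, -0.0]
wrist_force: [0.6, -0.2, 0.9]
gripper_width: 0.0001
grip_force: 0.0
```

```bash
cat >> h.py <<'E'
def snap(fn,name="wrist"):
    c=bot.get_calibration(name);im=bot.read_camera(name);cv2.imwrite("pics/"+fn+".png",im[:,:,::-1]);np.save("pics/"+fn+".npy",c,allow_pickle=True)
def cal(fn):return np.load("pics/"+fn+".npy",allow_pickle=True).item()
def st():
    s=bot.read_state();r=R.from_rotvec(s["orientation"]).as_matrix()
    print("t",round(s["time_s"],2),"p",np.round(s["position"],4),"yaw",round(np.degrees(np.arctan2(r[1,0],r[0,0])),2),"tilt",np.round(r[:2,2],4),"F",np.round(s["wrist_force"],1),"w",round(s["gripper_width"],4),"g",round(s["grip_force"],1),"j",np.round(s["joints"],2))
E
python3 -c "
from h import *
st();snap('w1')"
```

```text
t 2.6 p [ 0.6274 -0.1993  0.3063] yaw -0.04 tilt [0.0001 0.    ] F [ 0.6 -0.2  0.9] w 0.0001 g 0.0 j [-0.35  0.21  1.58  0.    1.35  1.23]
```

View pics/w1.png

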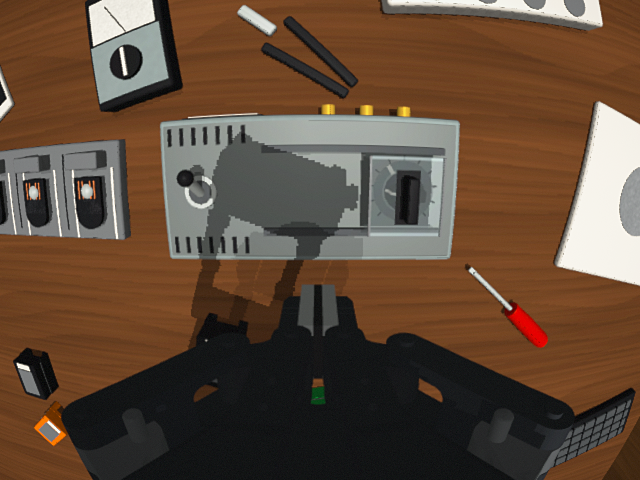

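```bash
python3 - <<'E'
from h import *
np.set_printoptions(precision=4,suppress=True)
c=cal("w1");A=lambda u,z:at("wrist",u,z,c)
S=np.array([A(u,.06) for u in [(161,122),(460,121),(449,257),(168,258)]]);print(S,S.mean(0))
print("ball",A((186,178),.108),"ring",A((200,191),.063),"fin",A((411,197),.121),"cradle R edge",A((127,140),.02),A((130,239),.02),"balls",A((34,191),.037),A((88,189),.037))
im=cv2.imread("pics/w1.png")
cv2.imwrite("pics/c2.png",cv2.resize(im[140:245,350:460],None,fx=5.5,fy=5.5,interpolation=cv2.INTER_CUBIC))
E
```

```text
[[ 0.7158 -0.0381  0.06  ]
 [ 0.7153 -0.3434  0.06  ]
 [ 0.57   -0.3415  0.06  ]
 [ 0.5688 -0.0337  0.06  ]] [ 0.6425 -0.1892  0.06  ]
ball [ 0.6616 -0.0813  0.108 ] ring [ 0.6425 -0.0791  0.063 ] fin [ 0.6456 -0.2779  0.121 ] cradle R edge [0.7005 0.026  0.02  ] [0.5788 0.0349 0.02  ] balls [0.6495 0.1738 0.037 ] [0.6468 0.0785 0.037 ]
```

View pics/c2.png

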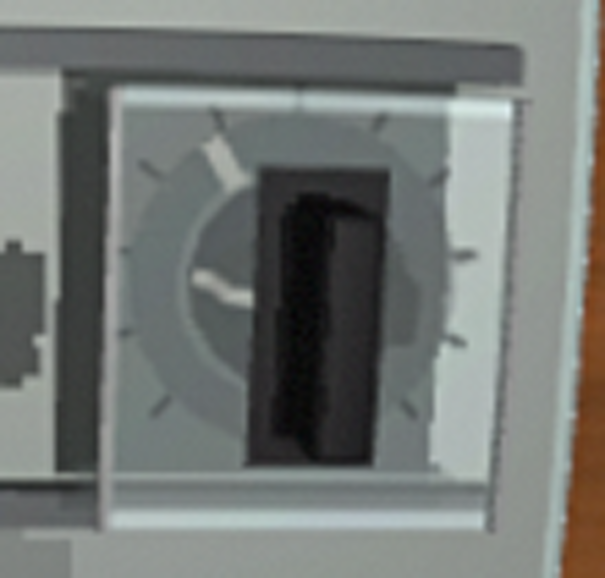

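Call:
jog_arm(
  plan=[
    [-1,0.035,-0.05,0,0,0,0],
    [-1,0.035,-0.05,0,0,0,0],
    [-1,0,-0.019,0.05,0,0,0],
    [-1,0,0,0.05,0,0,0],
    [-1,0,0,0.05,0,0,0],
    [-1,0,0,0.035,0,0,0],
    [-1,0,0,0,0,0,0],
    [-1,-0.012,0,0,0,0,0],
    [-1,-0.012,0,0,0,0,0],
    [-1,-0.01,0,0,0,0,0],
  ],
)

```text
time_s: 3.9
position: [0.6651, -0.0805, 0.1248]
orientation: [3.141, -0.001, 0.011]
wrist_force: [2.7, -0.1, 2.6]
gripper_width: -0.0001
grip_force: 1.2
```

Call:
jog_arm(
  plan=[
    [-1,-0.01,0,0,0,0,0],
    [-1,-0.01,0,0,0,0,0],
    [-1,-0.003,0,0,0,0,0],
    [-1,-0.002,0,0,0,0,0],
    [-1,0,0,0,0,0,0],
    [-1,0,0,0,0,0,0],
    [-1,0,0,0,0,0,0],
    [-1,0,0,0,0,0,0],
    [-1,0,0,0,0,0,0],
    [-1,0,0,0,0,0,0],
  ],
)

```text
time_s: 5.15
position: [0.6407, -0.0803, 0.1215]
orientation: [3.141, -0.001, 0.008]
wrist_force: [8.1, 0.4, -2.8]
gripper_width: 0.0001
grip_force: 4.0
```

Call:
jog_arm(
  plan=[
    [-1,0.005,0,-0.03,0,0,0],
    [-1,0,0,-0.04,0,0,0],
    [-1,0,0.06,0,0,0,0],
    [-1,0,0.06,0,0,0,0],
    [-1,0,0.06,0,0,0,0],
    [-1,0,0.057,0,0,0,0],
    [-1,0,0,0,0,0,0],
    [-1,0,0,0.04,0,0,0],
    [-1,0,0,0.02,0,0,0],
    [-1,0,0,0,0,0,0],
  ],
)

```text
time_s: 6.4
position: [0.6412, -0.3151, 0.1277]
orientation: [-3.138, -0.001, 0.01]
wrist_force: [0.7, -0.8, 0.5]
gripper_width: -0.0
grip_force: 0.0
```

```bash
python3 -c "
from h import *
print(bot.tcp_to_tips);st();snap('w2')"
```

```text
0.025
t 6.4 p [ 0.6412 -0.3151  0.1277] yaw 0.02 tilt [-0.0063  0.0035] F [ 0.7 -0.8  0.5] w -0.0 g 0.0 j [-0.49  0.44  1.62  0.    1.09  1.08]
```

View pics/w2.png

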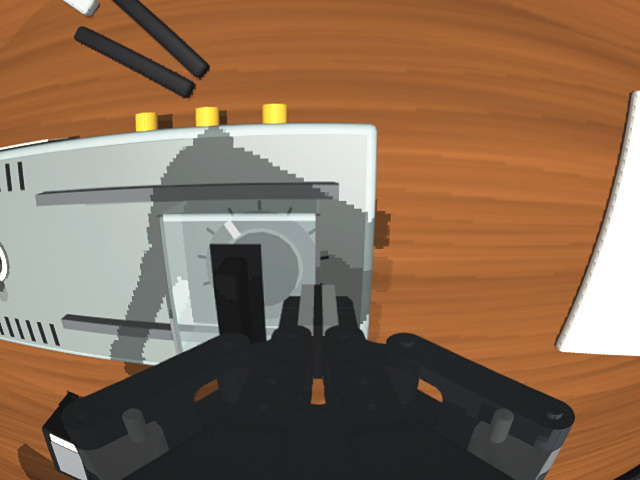

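Call:
jog_arm(
  plan=[
    [-1,0,-0.012,0,0,0,0],
    [-1,0,-0.014,0,0,0,0],
    [-1,0,-0.014,0,0,0,0],
    [-1,0,-0.014,0,0,0,0],
    [-1,0,-0.014,0,0,0,0],
    [-1,0,-0.014,0,0,0,0],
    [-1,0,-0.014,0,0,0,0],
    [-1,0,-0.01,0,0,0,0],
    [-1,0,-0.006,0,0,0,0],
    [-1,0,0,0,0,0,0],
  ],
)

```text
time_s: 7.7
position: [0.6431, -0.2044, 0.1309]
orientation: [-3.141, 0.0, 0.002]
wrist_force: [-0.6, -0.8, 0.8]
gripper_width: -0.0001
grip_force: 0.0
```

Call:
jog_arm(
  plan=[
    [-1,0,-0.004,0,0,0,0],
    [-1,0,-0.004,0,0,0,0],
    [-1,0,-0.002,0,0,0,0],
    [-1,0,0,0,0,0,0],
    [-1,0,0,0,0,0,0],
    [-1,0,0,0,0,0,0],
    [-1,0,0,0,0,0,0],
    [-1,0,0,0,0,0,0],
    [-1,0,0,0,0,0,0],
    [-1,0,0,0,0,0,0],
  ],
)

```text
time_s: 8.95
position: [0.643, -0.2024, 0.131]
orientation: [3.131, -0.001, 0.001]
wrist_force: [-0.4, -21.5, -3.4]
gripper_width: 0.0001
grip_force: 10.0
```

Call:
jog_arm(
  plan=[
    [-1,0,0.01,0,0,0,0],
    [-1,0,0.01,-0.03,0,0,0],
    [-1,0,0.02,-0.04,0,0,0],
    [-1,-0.02,0.02,-0.03,0,0,0],
    [-1,-0.02,0.02,0,0,0,0],
    [-1,-0.02,0,0,0,0,0],
    [-1,0,0,0,0,0,0],
    [-1,0,0,0,0,0,0],
    [-1,0,0,0,0,0,0],
    [-1,0,0,0,0,0,0],
  ],
)

```text
time_s: 10.2
position: [0.5839, -0.2749, 0.2311]
orientation: [-3.141, -0.0, 0.0]
wrist_force: [0.3, -0.3, -0.1]
gripper_width: 0.0
grip_force: 0.0
```

```bash
python3 - <<'E'
from h import *
st();snap('w3');print(proj("wrist",[.642,-.283,.087]))
im=cv2.imread("pics/w3.png");u,v=proj("wrist",[.642,-.283,.07]).astype(int);x0,y0=u-50,v-50
print(x0,y0)
cv2.imwrite("pics/c3.png",cv2.resize(im[y0:y0+100,x0:x0+100],None,fx=6,fy=6,interpolation=cv2.INTER_CUBIC))
E
```

```text
t 10.2 p [ 0.5839 -0.2749  0.2311] yaw 0.01 tilt [-0.0001  0.0002] F [ 0.3 -0.3 -0.1] w 0.0 g 0.0 j [-0.48  0.22  1.7   0.    1.22  1.09]
[329.80849363 150.57451452]
279 99
```

View pics/c3.png

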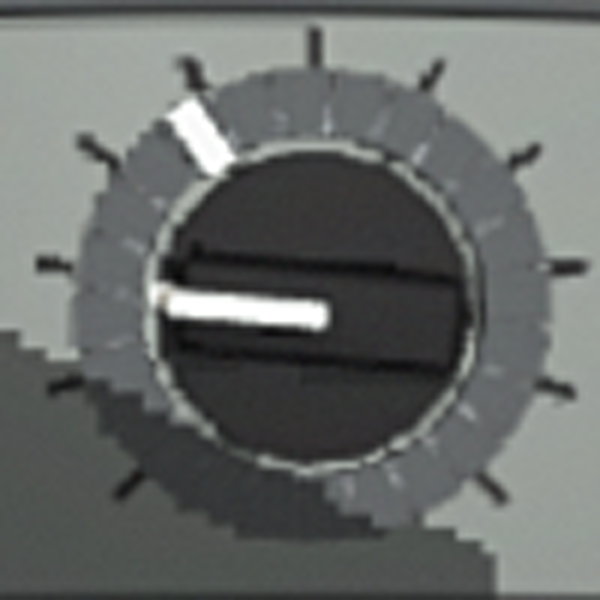

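```bash
python3 - <<'E'
from h import *
np.set_printoptions(precision=4,suppress=True)
c=cal("w3");A=lambda q,z:at("wrist",(279+(q[0]+.5)/6-.5,99+(q[1]+.5)/6-.5),z,c)
m0,m1=A((222,168),.063),A((185,110),.063);ce=A((312,302),.063)
p0,p1=A((327,315),.087),A((165,303),.087)
an=lambda d:np.degrees(np.arctan2(-d[1],d[0]))
print(m0,m1,ce,p0,p1,"mark",an(m1-m0),an(m0-ce),an(m1-ce),"ptr",an(p1-p0))
E
```

```text
[ 0.6594 -0.2728  0.063 ] [ 0.6669 -0.2681  0.063 ] [ 0.6422 -0.2843  0.063 ] [ 0.6417 -0.2853  0.087 ] [ 0.6432 -0.2663  0.087 ] mark -32.004476621278215 -33.66121647940246 -33.16595579554294 ptr -85.75467927134197
```

Call:
jog_arm(
  plan=[
    [0,0.058,0.009,0,0,0,0],
    [0,0,0,0,0,0,-10.7],
    [0,0,0,0,0,0,-10.7],
    [0,0,0,0,0,0,-10.7],
    [0,0,0,0,0,0,-10.7],
    [0,0,0,0,0,0,-10.7],
    [0,0,0,0,0,0,-10.7],
    [0,0,0,0,0,0,-10.7],
    [0,0,0,0,0,0,-10.7],
    [0,0,0,0.03,0,0,0],
  ],
)

```text
time_s: 11.5
position: [0.6438, -0.2851, 0.2046]
orientation: [2.299, 2.132, 0.004]
wrist_force: [0.6, -0.6, -0.6]
gripper_width: 0.0428
grip_force: 0.0
```

Call:
jog_arm(
  plan=[
    [0,0,0,0.03,0,0,0],
    [0,0,0,0.03,0,0,0],
    [0,0,0,0.03,0,0,0],
    [0,0,0,0.01,0,0,0],
    [0,0,0,0,0,0,0],
    [0,0,0,0,0,0,0],
    [0,0,0,0,0,0,0],
    [0,0,0,0,0,0,0],
    [0,0,0,0,0,0,0],
    [0,0,0,0,0,0,0],
  ],
)

```text
time_s: 12.75
position: [0.6414, -0.2842, 0.1014]
orientation: [2.306, 2.134, 0.0]
wrist_force: [-0.3, -0.2, 0.2]
gripper_width: 0.0427
grip_force: 0.0
```

Now grip and turn.

Call:
jog_arm(
  plan=[
    [0,0,0,0.003,0,0,0],
    [-1,0,0,0,0,0,0],
    [-1,0,0,0,0,0,0],
    [-1,0,0,0,0,0,0],
    [-1,0,0,0,0,0,0],
    [-1,0,0,0,0,0,0],
    [-1,0,0,0,0,0,0],
    [-1,0,0,0,0,0,0],
    [-1,0,0,0,0,0,0],
    [-1,0,0,0,0,0,0],
  ],
  newtons=30,
)

```text
time_s: 14.0
position: [0.6417, -0.2842, 0.0982]
orientation: [2.305, 2.134, 0.001]
wrist_force: [5.1, -0.1, -5.1]
gripper_width: 0.0109
grip_force: 33.1
```

Call:
jog_arm(
  plan=[
    [-1,0,0,0,0,0,6],
    [-1,0,0,0,0,0,8],
    [-1,0,0,0,0,0,8],
    [-1,0,0,0,0,0,8],
    [-1,0,0,0,0,0,8],
    [-1,0,0,0,0,0,8],
    [-1,0,0,0,0,0,6.4],
    [-1,0,0,0,0,0,0],
    [-1,0,0,0,0,0,0],
    [-1,0,0,0,0,0,0],
  ],
)

```text
time_s: 15.25
position: [0.6422, -0.2844, 0.0982]
orientation: [3.01, 0.896, 0.002]
wrist_force: [6.7, -1.0, -5.8]
gripper_width: 0.011
grip_force: 33.0
```

Call:
jog_arm(
  plan=[
    [0,0,0,0,0,0,0],
    [0,0,0,0,0,0,0],
    [0,0,0,0,0,0,0],
    [0,0,0,-0.03,0,0,0],
    [0,0,0,-0.04,0,0,0],
    [0,0,0,-0.04,0,0,10],
    [0,0,0,-0.02,0,0,10],
    [-1,0,0,0,0,0,10],
    [-1,-0.055,0,0,0,0,3],
    [-1,0,0,0,0,0,0],
  ],
)

```text
time_s: 16.5
position: [0.5822, -0.2866, 0.2266]
orientation: [-3.14, -0.002, 0.008]
wrist_force: [0.5, -0.1, -0.2]
gripper_width: -0.0001
grip_force: 0.0
```

```bash
python3 - <<'E'
from h import *
st();snap('w4')
im=cv2.imread("pics/w4.png");u,v=proj("wrist",[.642,-.283,.07]).astype(int);x0,y0=u-50,v-50
print(x0,y0)
cv2.imwrite("pics/c4.png",cv2.resize(im[y0:y0+100,x0:x0+100],None,fx=6,fy=6,interpolation=cv2.INTER_CUBIC))
E
```

```text
t 16.5 p [ 0.5822 -0.2866  0.2266] yaw 0.08 tilt [-0.0053  0.002 ] F [ 0.5 -0.1 -0.2] w -0.0001 g 0.0 j [-0.5   0.24  1.69 -0.    1.22  1.07]
263 100
```

View pics/c4.png

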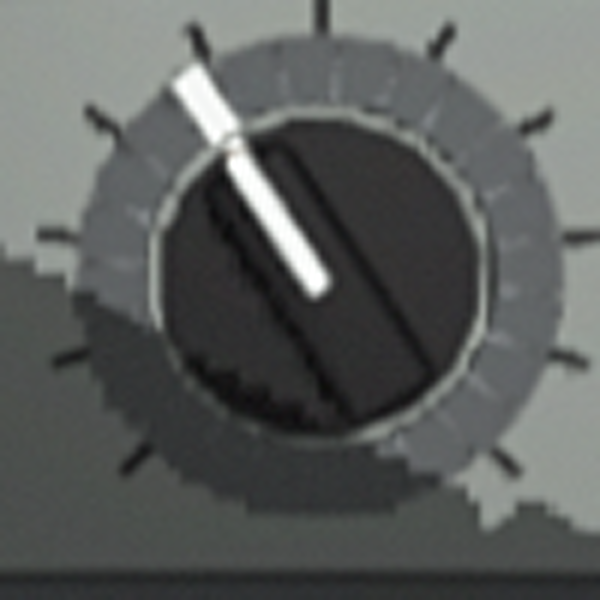

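Call:
jog_arm(
  plan=[
    [-1,0.03,-0.045,0,0,0,0],
    [-1,0.031,-0.045,0,0,0,0],
    [-1,0,-0.047,0,0,0,0],
    [-1,0,0,0.04,0,0,0],
    [-1,0,0,0.04,0,0,0],
    [-1,0,0,0.017,0,0,0],
    [-1,0,0,0,0,0,0],
    [-1,0,0.012,0,0,0,0],
    [-1,0,0.012,0,0,0,0],
    [-1,0,0.012,0,0,0,0],
  ],
)

```text
time_s: 17.8
position: [0.6484, -0.1874, 0.1332]
orientation: [3.141, 0.004, 0.005]
wrist_force: [1.2, 2.0, 1.7]
gripper_width: -0.0003
grip_force: 0.9
```

Call:
jog_arm(
  plan=[
    [-1,0,0.013,0,0,0,0],
    [-1,0,0.013,0,0,0,0],
    [-1,0,0.013,0,0,0,0],
    [-1,0,0.013,0,0,0,0],
    [-1,0,0.013,0,0,0,0],
    [-1,0,0.01,0,0,0,0],
    [-1,0,0.006,0,0,0,0],
    [-1,0,0,0,0,0,0],
    [-1,0,0,0,0,0,0],
    [-1,0,0,0,0,0,0],
  ],
)

```text
time_s: 19.05
position: [0.6472, -0.2665, 0.1311]
orientation: [-3.141, -0.005, 0.001]
wrist_force: [-0.7, 4.3, 2.0]
gripper_width: 0.0003
grip_force: 2.3
```

Call:
jog_arm(
  plan=[
    [-1,0,0.003,0,0,0,0],
    [-1,0,0.002,0,0,0,0],
    [-1,0,0,0,0,0,0],
    [-1,0,0,0,0,0,0],
    [-1,0,0,0,0,0,0],
    [-1,0,-0.008,0,0,0,0],
    [-1,0,-0.01,-0.03,0,0,0],
    [-1,-0.05,-0.02,-0.03,0,0,0],
    [-1,-0.05,-0.02,-0.03,0,0,0],
    [-1,-0.05,-0.02,-0.03,0,0,0],
  ],
)

```text
time_s: 20.3
position: [0.496, -0.1951, 0.2521]
orientation: [3.139, 0.005, 0.001]
wrist_force: [-0.1, 0.4, 1.8]
gripper_width: -0.0
grip_force: 0.0
```

Call:
jog_arm(
  plan=[
    [-1,-0.05,0,-0.02,0,0,0],
    [-1,-0.05,0,-0.02,0,0,0],
    [-1,-0.05,0,-0.01,0,0,0],
    [-1,-0.016,0,0,0,0,0],
    [-1,0,0,0,0,0,0],
    [-1,0,0,0,0,0,0],
    [-1,0,0,0,0,0,0],
    [-1,0,0,0,0,0,0],
    [-1,0,0,0,0,0,0],
    [-1,0,0,0,0,0,0],
  ],
)

```text
time_s: 21.55
position: [0.3314, -0.195, 0.3011]
orientation: [-3.141, -0.005, 0.0]
wrist_force: [-0.1, 0.1, -0.2]
gripper_width: -0.0004
grip_force: 0.0
```

```bash
python3 - <<'E'
from h import *
st();snap('w5')
for p in [(.43,-.077,.05),(.353,-.303,.05),(.642,-.283,.121)]:print(proj("wrist",p))
E
```

```text
t 21.55 p [ 0.3314 -0.195   0.3011] yaw 0.19 tilt [-0.0003  0.0002] F [-0.1  0.1 -0.2] w -0.0004 g 0.0 j [-0.6  -0.34  2.11 -0.    1.38  0.97]
[201.59050559 108.48328001]
[423.19187856 183.32128981]
[ 417.15097876 -111.5157507 ]
```

View pics/w5.png

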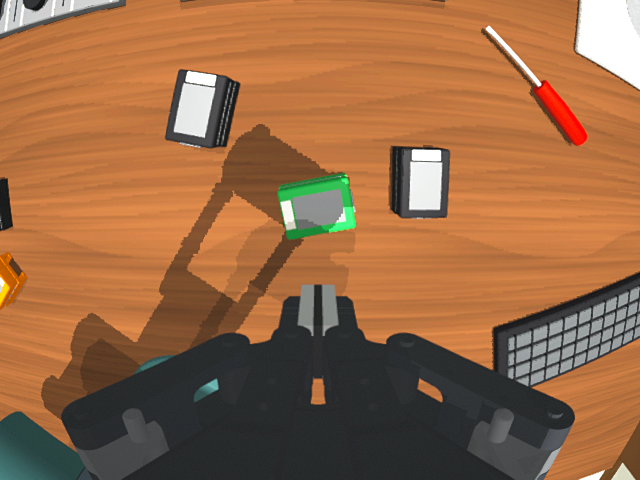

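```bash
python3 - <<'E'
import cv2,numpy as np
im=cv2.imread("pics/w5.png")
f=lambda x,y:cv2.resize(im[y:y+100,x:x+100],None,fx=4,fy=4,interpolation=cv2.INTER_CUBIC)
cv2.imwrite("pics/c5.png",np.hstack([f(155,58),f(375,132)]))
E
```

```text
(no output)
```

View pics/c5.png

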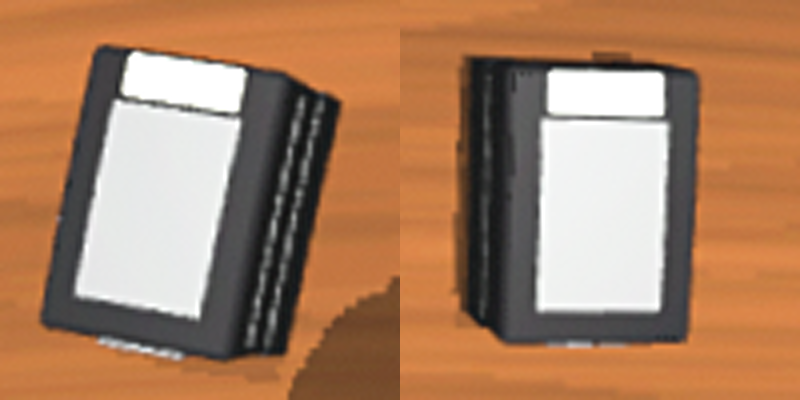

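```bash
python3 - <<'E'
from h import *
np.set_printoptions(precision=4,suppress=True)
c=cal("w5")
def A(q,z,k):
    o=[(155,58),(375-100,132)][k];return at("wrist",(o[0]+(q[0]+.5)/4-.5,o[1]+(q[1]+.5)/4-.5),z,c)
for k,Q,B in [(0,[(97,46),(284,75),(230,355),(42,325)],[(340,98),(285,352)]),(1,[(515,62),(698,70),(688,342),(505,340)],[(465,58),(465,320)])]:
    for z in (.046,.06):
        P=np.array([A(q,z,k) for q in Q]);d=(P[0]+P[1]-P[2]-P[3])/2;w=(P[1]+P[2]-P[0]-P[3])/2
        print(k,z,P.mean(0),"L",np.linalg.norm(d),"W",np.linalg.norm(w),"yaw",np.degrees(np.arctan2(d[1],d[0])),np.degrees(np.arctan2(w[1],w[0]))+90)
    print([A(q,0,k) for q in B], [A(q,.0,k)[:2] for q in Q])
print([ (n,at("top",uv,.0)) for n,uv in [("d",(0,0))]])
E
```

```text
0 0.046 [ 0.432 -0.068  0.046] L 0.0742615550899643 W 0.05295701596308955 yaw -12.48019666114748 -12.546834769287045
0 0.06 [ 0.4309 -0.0727  0.06  ] L 0.07148247442029179 W 0.05097521233389984 yaw -12.480196661147488 -12.546834769287017
[array([ 0.4617, -0.1064,  0.    ]), array([ 0.3891, -0.0894,  0.    ])] [array([ 0.4832, -0.0329]), array([ 0.4695, -0.09  ]), array([ 0.3889, -0.0729]), array([ 0.401 , -0.0139])]
1 0.046 [ 0.3531 -0.3068  0.046 ] L 0.0728080855770324 W 0.05055107594438448 yaw 1.1141195431530697 0.296436008287543
1 0.06 [ 0.3549 -0.3026  0.06  ] L 0.07008339791087906 W 0.04865930950052269 yaw 1.1141195431530488 0.2964360082876567
[array([ 0.3882, -0.2773,  0.    ]), array([ 0.3119, -0.2802,  0.    ])] [array([ 0.3876, -0.2919]), array([ 0.388 , -0.3478]), array([ 0.3062, -0.3503]), array([ 0.306 , -0.2926])]
[('d', array([1.0814, 0.8729, 0.    ]))]
```

Call:
jog_arm(
  plan=[
    [1,0.03,-0.04,0,0,0,0],
    [1,0.03,-0.04,0,0,0,0],
    [1,0.03,-0.04,0,0,0,0],
    [1,0.01,-0.005,0.04,0,0,6],
    [1,0,0,0.05,0,0,6.7],
    [1,0,0,0.05,0,0,0],
    [1,0,0,0.05,0,0,0],
    [1,0,0,0.04,0,0,0],
    [1,0,0,0,0,0,0],
    [1,0,0,0,0,0,0],
  ],
)

```text
time_s: 22.85
position: [0.432, -0.07, 0.0726]
orientation: [3.123, -0.343, 0.003]
wrist_force: [0.7, -0.7, 1.0]
gripper_width: 0.0856
grip_force: 0.0
```

```bash
python3 -c "
from h import *
st()
print(delta([.4315,-.07,.037]))"
```

```text
t 22.85 p [ 0.432  -0.07    0.0726] yaw -12.53 tilt [ 0.0017 -0.0004] F [ 0.7 -0.7  1. ] w 0.0856 g 0.0 j [-0.22  0.01  2.26  0.    0.86  1.57]
[-0.00053928  0.00012539  0.03560454]
```

Call:
jog_arm(
  plan=[
    [1,0,0,0.02,0,0,0],
    [1,0,0,0.0155,0,0,0],
    [1,0,0,0,0,0,0],
    [-1,0,0,0,0,0,0],
    [-1,0,0,0,0,0,0],
    [-1,0,0,0,0,0,0],
    [-1,0,0,0,0,0,0],
    [-1,0,0,0,0,0,0],
    [-1,0,0,0,0,0,0],
    [-1,0,0,-0.005,0,0,0],
  ],
  newtons=60,
)

```text
time_s: 24.1
position: [0.4301, -0.0694, 0.0405]
orientation: [-3.122, 0.343, 0.002]
wrist_force: [0.1, 0.3, -4.3]
gripper_width: 0.0534
grip_force: 63.7
```

Call:
jog_arm(
  plan=[
    [-1,0,0,-0.025,0,0,0],
    [-1,0,0,-0.02,0,0,0],
    [-1,0.007,-0.043,0,0,0,0],
    [-1,0.007,-0.043,0,0,0,0],
    [-1,0.007,-0.043,0,0,0,0],
    [-1,0.007,-0.043,0,0,0,0],
    [-1,0.007,-0.043,0,0,0,0],
    [-1,0.0045,-0.0445,0,0,0,0],
    [-1,0,0,0,0,0,-5],
    [-1,0,0,0,0,0,-5.5],
  ],
)

```text
time_s: 25.35
position: [0.5244, 0.1758, 0.0846]
orientation: [3.141, -0.049, -0.005]
wrist_force: [-0.0, 0.1, -3.8]
gripper_width: 0.0535
grip_force: 65.2
```

Call:
jog_arm(
  plan=[
    [-1,0,0,0,0,0,0],
    [-1,0,0,0,0,0,0],
    [-1,0,0,0,0,0,0],
    [-1,0,0,0,0,0,0],
    [-1,0,0,0,0,0,0],
    [-1,0,0,0,0,0,0],
    [-1,0,0,0,0,0,0],
    [-1,0,0,0,0,0,0],
    [-1,0,0,0,0,0,0],
    [-1,0,0,0,0,0,0],
  ],
)

```text
time_s: 26.6
position: [0.5257, 0.1751, 0.0858]
orientation: [3.141, -0.056, -0.0]
wrist_force: [-0.1, 0.6, -3.7]
gripper_width: 0.0532
grip_force: 65.2
```

```bash
python3 -c "
from h import *
st();snap('w6')"
```

```text
t 26.6 p [0.5257 0.1751 0.0858] yaw -2.02 tilt [-0. -0.] F [-0.1  0.6 -3.7] w 0.0532 g 65.2 j [ 0.28  0.21  2.02 -0.    0.92  1.88]
```

View pics/w6.png

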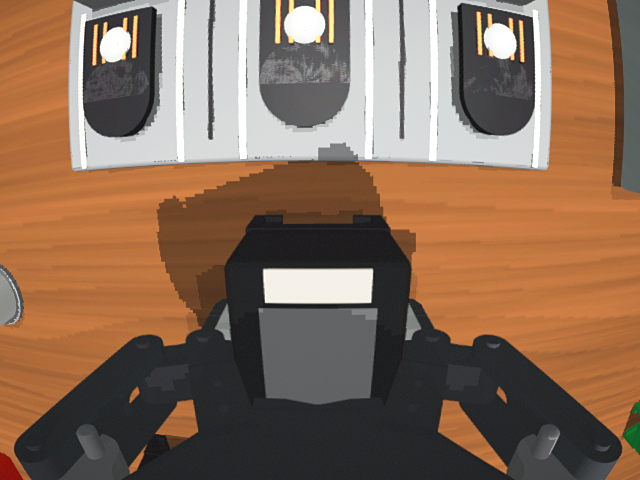

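```bash
cat > balls.py <<'E'
from h import *
import sys
np.set_printoptions(precision=4,suppress=True)
fn=sys.argv[1];c=cal(fn);im=cv2.imread(f"pics/{fn}.png")
m=(im.min(2)>225).astype(np.uint8);n,l,s,ce=cv2.connectedComponentsWithStats(m)
B=[]
for i in range(1,n):
    x,y,w,h,a=s[i]
    if a>400 and .75<w/h<1.3 and a/(w*h)>.7:
        p=at("wrist",ce[i],.035,c);print(ce[i],s[i],p);B.append(p[:2])
B=np.array(sorted(B,key=lambda b:b[1]))
d=B[-1]-B[0];print("yaw",np.degrees(np.arctan2(-d[0],d[1])),"pitch",np.linalg.norm(np.diff(B,axis=0),axis=1))
E
python3 balls.py w6; python3 - <<'E'
from h import *
np.set_printoptions(precision=4,suppress=True)
c=cal("w6");A=lambda u,z:at("wrist",u,z,c)
for a,b in [((83,100),(156,100)),((261,85),(350,85)),((458,90),(534,90))]:
    p,q=A(a,.034),A(b,.034);print("cap",(p+q)/2,np.linalg.norm(p-q))
print("plate front corners",A((74,170),.02),A((548,168),.02))
print("lines",A((83,165),.02),A((180,163),.02),A((243,160),.02),A((369,160),.02),A((434,160),.02),A((537,166),.02))
print("packtop centre", [ (A(a,z)+A(b,z))/2 for z in (.095,.108) for a,b in [((263,268),(373,268)),((263,302),(373,302))]], [np.linalg.norm(A((227,268),z)-A((411,268),z)) for z in (.095,.108)])
E
```

```text
[304.2451  24.0648] [ 285    6   40   37 1126] [0.6479 0.1771 0.035 ]
[499.9682  40.4303] [484  24  32  35 818] [0.6444 0.0821 0.035 ]
[114.4509  44.0928] [100  27  30  35 754] [0.6515 0.2723 0.035 ]
yaw -2.1223841215984534 pitch [0.0951 0.0953]
cap [0.6222 0.2717 0.034 ] 0.044461750584625905
cap [0.6192 0.1776 0.034 ] 0.04030094819120325
cap [0.6191 0.0841 0.034 ] 0.0436588977850807
plate front corners [0.5888 0.3145 0.02  ] [0.5795 0.0425 0.02  ]
lines [0.591  0.3072 0.02  ] [0.5858 0.2447 0.02  ] [0.5849 0.2108 0.02  ] [0.5823 0.1478 0.02  ] [0.5822 0.1139 0.02  ] [0.5804 0.0506 0.02  ]
packtop centre [array([0.5548, 0.1743, 0.095 ]), array([0.5427, 0.1747, 0.095 ]), array([0.5598, 0.1741, 0.108 ]), array([0.5492, 0.1745, 0.108 ])] [np.float64(0.05936481792085854), np.float64(0.05233244123951978)]
```

Call:
jog_arm(
  plan=[
    [-1,0,-0.0064,0,0,0,0],
    [-1,0,0,0.015,0,0,0],
    [-1,0,0,0.012,0,0,0],
    [-1,0,0,0,0,0,0],
    [-1,0,0,0,0,0,0],
    [-1,0,0,0,0,0,0],
    [-1,0,0,0,0,0,0],
    [-1,0,0,0,0,0,0],
    [-1,0,0,0,0,0,0],
    [-1,0,0,0,0,0,0],
  ],
)

```text
time_s: 27.9
position: [0.5259, 0.1814, 0.0589]
orientation: [-3.141, 0.056, -0.0]
wrist_force: [-0.3, 0.2, -3.9]
gripper_width: 0.0532
grip_force: 65.2
```

```bash
cat >> h.py <<'E'
def shoe(k,tz,a=-2.05,b=(.6479,.1771),x=None):
    """errors of the TCP from shoe axis: along (to home), lateral shift needed in tool y, dz, yaw"""
    t=np.radians(a);X=np.array([np.cos(t),np.sin(t)]);Y=np.array([-np.sin(t),np.cos(t)])
    h=np.array(b)-.018*X+(k-1)*.095*Y;s=bot.read_state();p=s["position"]
    r=R.from_rotvec(s["orientation"]).as_matrix();yaw=np.degrees(np.arctan2(r[1,0],r[0,0]))
    d=h-p[:2];print("to home x %.4f, shift tool y %.4f, z %.4f, turn %.2f"%(d@X,-(d@Y),p[2]-tz,yaw-a))
E
python3 -c "
from h import *
st();shoe(1,.0587)"
```

```text
t 27.9 p [0.5259 0.1814 0.0589] yaw -2.03 tilt [0.0001 0.    ] F [-0.3  0.2 -3.9] w 0.0532 g 65.2 j [ 0.29  0.25  2.03 -0.    0.87  1.89]
to home x 0.1040, shift tool y -0.0000, z 0.0002, turn 0.02
```

Call:
jog_arm(
  plan=[
    [-1,0.015,0,0,0,0,0],
    [-1,0.012,0,0,0,0,0],
    [-1,0.006,0,0,0,0,0],
    [-1,0.006,0,0,0,0,0],
    [-1,0.006,0,0,0,0,0],
    [-1,0.006,0,0,0,0,0],
    [-1,0.006,0,0,0,0,0],
    [-1,0.006,0,0,0,0,0],
    [-1,0.006,0,0,0,0,0],
    [-1,0,0,0,0,0,0],
  ],
)

```text
time_s: 29.15
position: [0.5955, 0.179, 0.0589]
orientation: [-3.141, 0.056, -0.001]
wrist_force: [-0.3, 0.4, -4.1]
gripper_width: 0.0533
grip_force: 65.2
```

```bash
python3 -c "
from h import *
st();shoe(1,.0587)"
```

```text
t 29.15 p [0.5955 0.179  0.0589] yaw -2.04 tilt [0.0006 0.0002] F [-0.3  0.4 -4.1] w 0.0533 g 65.2 j [0.25 0.35 1.88 0.   0.9  1.86]
to home x 0.0344, shift tool y 0.0000, z 0.0002, turn 0.01
```

Call:
jog_arm(
  plan=[
    [-1,0.006,0,0,0,0,0],
    [-1,0.006,0,0,0,0,0],
    [-1,0.006,0,0,0,0,0],
    [-1,0.006,0,0.0005,0,0,0],
    [-1,0.006,0,0.0005,0,0,0],
    [-1,0.004,0,0.0005,0,0,0],
    [-1,0.001,0,0,0,0,0],
    [-1,0,0,0,0,0,0],
    [-1,0,0,0,0,0,0],
    [-1,0,0,0,0,0,0],
  ],
)

```text
time_s: 30.4
position: [0.6296, 0.1777, 0.0572]
orientation: [3.141, -0.056, -0.001]
wrist_force: [-2.1, -0.2, -1.3]
gripper_width: 0.0533
grip_force: 65.7
```

```bash
python3 -c "
from h import *
st();shoe(1,.0587)"
```

```text
t 30.4 p [0.6296 0.1777 0.0572] yaw -2.03 tilt [-0.0003 -0.0001] F [-2.1 -0.2 -1.3] w 0.0533 g 65.7 j [ 0.24  0.41  1.81 -0.    0.92  1.84]
to home x 0.0003, shift tool y -0.0001, z -0.0015, turn 0.02
```

Call:
jog_arm(
  plan=[
    [-1,0.001,0,0,0,0,0],
    [-1,0.001,0,0,0,0,0],
    [-1,0,0,0,0,0,0],
    [-1,0,0,0,0,0,0],
    [-1,0,0,0,0,0,0],
    [-1,0,0,0,0,0,0],
    [-1,0,0,0,0,0,0],
    [-1,0,0,0,0,0,0],
    [-1,0,0,0,0,0,0],
    [-1,0,0,0,0,0,0],
  ],
)

```text
time_s: 31.65
position: [0.6314, 0.1777, 0.0572]
orientation: [3.141, -0.056, -0.001]
wrist_force: [-6.1, 0.2, 0.5]
gripper_width: 0.0537
grip_force: 65.6
```

Call:
jog_arm(
  plan=[
    [-1,0.001,0,0,0,0,0],
    [-1,0.001,0,0,0,0,0],
    [-1,0.001,0,0,0,0,0],
    [-1,0,0,0,0,0,0],
    [-1,0,0,0,0,0,0],
    [-1,0,0,0,0,0,0],
    [-1,0,0,0,0,0,0],
    [-1,0,0,0,0,0,0],
    [-1,0,0,0,0,0,0],
    [-1,0,0,0,0,0,0],
  ],
)

```text
time_s: 32.9
position: [0.6316, 0.1777, 0.0572]
orientation: [3.14, -0.056, -0.011]
wrist_force: [-13.8, 0.2, 7.1]
gripper_width: 0.0534
grip_force: 66.5
```

Call:
jog_arm(
  plan=[
    [-1,0.002,0,0,0,0,0],
    [-1,0,0,0,0,0,0],
    [0.7,-0.002,0,0,0,0,0],
    [0.7,-0.004,0,0,0,0,0],
    [0.7,0,0,0,0,0,0],
    [0.7,0,0,0,0,0,0],
    [0.7,0,0,-0.04,0,0,0],
    [0.7,0,0,-0.05,0,0,0],
    [0.7,0,0,-0.05,0,0,0],
    [0.7,0,0,-0.05,0,0,0],
  ],
)

```text
time_s: 34.15
position: [0.6311, 0.1776, 0.2489]
orientation: [-3.141, 0.056, -0.001]
wrist_force: [0.9, -0.3, -0.7]
gripper_width: 0.0724
grip_force: 0.0
```

Call:
jog_arm(
  plan=[
    [1,-0.055,0,-0.01,0,0,0],
    [1,-0.055,0,-0.01,0,0,0],
    [1,-0.055,0,-0.01,0,0,0],
    [1,-0.055,0,-0.01,0,0,0],
    [1,-0.055,0,-0.01,0,0,0],
    [1,-0.04,-0.01,-0.01,0,0,0],
    [1,0,0,0,0,0,0],
    [1,0,0,0,0,0,0],
    [1,0,0,0,0,0,0],
    [1,0,0,0,0,0,0],
  ],
)

```text
time_s: 35.4
position: [0.3171, 0.1986, 0.3068]
orientation: [3.14, -0.057, -0.002]
wrist_force: [0.2, -0.0, 0.3]
gripper_width: 0.0853
grip_force: 0.0
```

```bash
python3 -c "
from h import *
st();snap('w7');snap('t7','top')
print(proj('wrist',(.334,.292,.046)))
import cv2
t=cv2.imread('pics/t7.png')[112:302,198:474]
w=cv2.imread('pics/w7.png')
u,v=proj('wrist',(.334,.292,.046)).astype(int);x0=min(max(u-60,0),520);y0=min(max(v-60,0),360);print(x0,y0)
cv2.imwrite('pics/v7.png',np.hstack([cv2.resize(w[y0:y0+120,x0:x0+120],(480,480),interpolation=2),np.vstack([cv2.resize(w,(320,240),interpolation=3),cv2.resize(t,(320,220)),np.zeros((20,320,3),np.uint8)])]))
"
```

```text
t 35.4 p [0.3171 0.1986 0.3068] yaw -2.09 tilt [-0.0011 -0.0007] F [ 0.2 -0.   0.3] w 0.0853 g 0.0 j [ 0.49 -0.37  2.11 -0.    1.4   2.1 ]
[228.54971695 188.67030148]
168 128
```

View pics/v7.png

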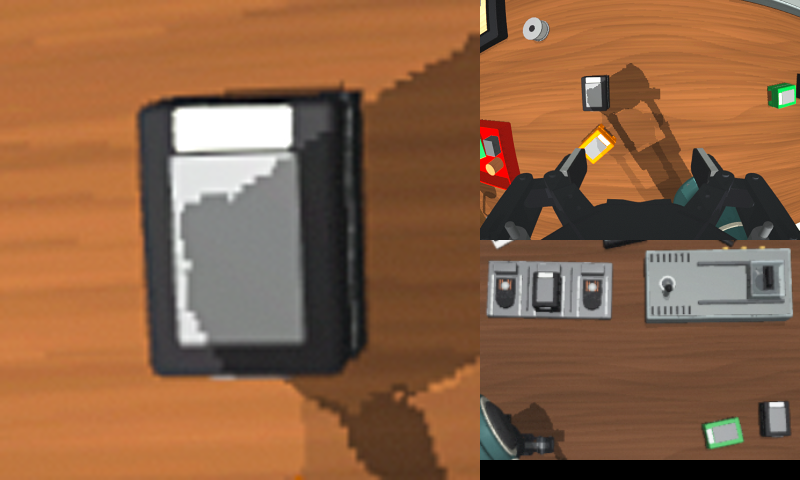

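```bash
python3 - <<'E'
from h import *
np.set_printoptions(precision=4,suppress=True)
c=cal("w7")
A=lambda q,z:at("wrist",(168+(q[0]+.5)/4-.5,128+(q[1]+.5)/4-.5),z,c)
Q=[(140,103),(343,95),(343,373),(153,375)];B=[(362,92),(362,355)]
for z in (.046,.06):
    P=np.array([A(q,z) for q in Q]);d=(P[0]+P[1]-P[2]-P[3])/2;w=(P[1]+P[2]-P[0]-P[3])/2
    print(z,P.mean(0),"L",np.linalg.norm(d),"W",np.linalg.norm(w),"yaw",np.degrees(np.arctan2(d[1],d[0])),np.degrees(np.arctan2(w[1],w[0]))+90)
print([A(q,0) for q in B])
# orange extents
im=cv2.imread("pics/w7.png");h=cv2.cvtColor(im,cv2.COLOR_BGR2HSV)
m=cv2.inRange(h,(10,200,200),(25,255,255));m[:, :180]=0;m[:,300:]=0;m[:235]=0;m[345:]=0
ys,xs=np.nonzero(m);
if len(xs):
    for i in (ys.argmin(),ys.argmax(),xs.argmin(),xs.argmax()):print("or",xs[i],ys[i],at("wrist",(xs[i],ys[i]),.046,c))
E
```

```text
0.046 [0.3358 0.2922 0.046 ] L 0.07351852955686777 W 0.053770634960953405 yaw -3.3704018554070787 -1.971354584487969
0.06 [0.3378 0.2886 0.06  ] L 0.07080757108336659 W 0.05178787008043188 yaw -3.3704018554070383 -1.9713545844879263
[array([0.37  , 0.2652, 0.    ]), array([0.2926, 0.2704, 0.    ])]
or 237 252 [0.2641 0.2892 0.046 ]
or 225 327 [0.1699 0.3153 0.046 ]
or 196 295 [0.2126 0.345  0.046 ]
or 271 283 [0.2264 0.2543 0.046 ]
```

Call:
jog_arm(
  plan=[
    [1,0.007,-0.045,0,0,0,0],
    [1,0.0076,-0.0495,0,0,0,1],
    [1,0,0,0.05,0,0,0],
    [1,0,0,0.05,0,0,0],
    [1,0,0,0.05,0,0,0],
    [1,0,0,0.05,0,0,0],
    [1,0,0,0.03,0,0,0],
    [1,0,0,0,0,0,0],
    [1,0,0,0,0,0,0],
    [1,0,0,0,0,0,0],
  ],
)

```text
time_s: 36.75
position: [0.3358, 0.2939, 0.0792]
orientation: [-3.138, 0.083, -0.005]
wrist_force: [0.4, -0.6, -0.5]
gripper_width: 0.0859
grip_force: 0.0
```

```bash
python3 -c "
from h import *
st();print(delta([.335,.2925,.037]))"
```

```text
t 36.75 p [0.3358 0.2939 0.0792] yaw -3.04 tilt [0.003  0.0023] F [ 0.4 -0.6 -0.5] w 0.0859 g 0.0 j [ 0.66  0.02  2.24 -0.    0.88  2.29]
[-0.00087579  0.00150602  0.04217371]
```

Call:
jog_arm(
  plan=[
    [1,0,0.001,0.02,0,0,0],
    [1,0,0,0.021,0,0,0],
    [1,0,0,0,0,0,0],
    [1,0,0,0,0,0,0],
    [-1,0,0,0,0,0,0],
    [-1,0,0,0,0,0,0],
    [-1,0,0,0,0,0,0],
    [-1,0,0,0,0,0,0],
    [-1,0,0,0,0,0,0],
    [-1,0,0,0,0,0,0],
  ],
  newtons=60,
)

```text
time_s: 38.0
position: [0.3352, 0.2926, 0.0375]
orientation: [-3.139, 0.083, -0.003]
wrist_force: [0.2, -1.2, 6.7]
gripper_width: 0.0532
grip_force: 64.1
```

Call:
jog_arm(
  plan=[
    [-1,0,0,-0.02,0,0,0],
    [-1,0.02,0,-0.015,0,0,0],
    [-1,0.04,0.002,0,0,0,0],
    [-1,0.04,0.002,0,0,0,0],
    [-1,0.04,0.002,0,0,0,0],
    [-1,0.04,0,0,0,0,0],
    [-1,0.015,0,0,0,0,-1],
    [-1,0,0,0,0,0,0],
    [-1,0,0,0,0,0,0],
    [-1,0,0,0,0,0,0],
  ],
)

```text
time_s: 39.25
position: [0.5271, 0.2755, 0.071]
orientation: [3.141, -0.054, -0.002]
wrist_force: [0.3, -0.3, -2.0]
gripper_width: 0.0535
grip_force: 63.6
```

```bash
python3 -c "
from h import *
st();shoe(2,.0587)"
```

```text
t 39.25 p [0.5271 0.2755 0.071 ] yaw -1.98 tilt [-0.0013 -0.0005] F [ 0.3 -0.3 -2. ] w 0.0535 g 63.6 j [0.44 0.29 1.94 0.   0.91 2.05]
to home x 0.1062, shift tool y -0.0010, z 0.0123, turn 0.07
```

Call:
jog_arm(
  plan=[
    [-1,0,-0.001,0.012,0,0,0],
    [-1,0,0,0,0,0,0],
    [-1,0.015,0,0,0,0,0],
    [-1,0.012,0,0,0,0,0],
    [-1,0.006,0,0,0,0,0],
    [-1,0.006,0,0,0,0,0],
    [-1,0.006,0,0,0,0,0],
    [-1,0.006,0,0,0,0,0],
    [-1,0,0,0,0,0,0],
    [-1,0,0,0,0,0,0],
  ],
)

```text
time_s: 40.5
position: [0.5795, 0.2747, 0.0592]
orientation: [3.141, -0.056, -0.001]
wrist_force: [-0.0, 0.8, -2.8]
gripper_width: 0.053
grip_force: 63.6
```

```bash
python3 -c "
from h import *
st();shoe(2,.0587)"
```

```text
t 40.5 p [0.5795 0.2747 0.0592] yaw -2.03 tilt [-0.0004 -0.0001] F [-0.   0.8 -2.8] w 0.053 g 63.6 j [0.4  0.38 1.84 0.   0.92 2.01]
to home x 0.0539, shift tool y 0.0000, z 0.0005, turn 0.02
```

Entered without force; go on.

Call:
jog_arm(
  plan=[
    [-1,0.006,0,0,0,0,0],
    [-1,0.006,0,0,0,0,0],
    [-1,0.006,0,0,0,0,0],
    [-1,0.006,0,0,0,0,0],
    [-1,0.006,0,0,0,0,0],
    [-1,0.006,0,0,0,0,0],
    [-1,0.006,0,0.0005,0,0,0],
    [-1,0.006,0,0.0005,0,0,0],
    [-1,0.004,0,0.0005,0,0,0],
    [-1,0.001,0,0,0,0,0],
  ],
)

```text
time_s: 41.75
position: [0.6324, 0.2728, 0.0577]
orientation: [3.141, -0.056, -0.002]
wrist_force: [-2.8, -0.1, 1.3]
gripper_width: 0.0532
grip_force: 63.9
```

Call:
jog_arm(
  plan=[
    [-1,0.001,0,0,0,0,0],
    [-1,0.001,0,0,0,0,0],
    [-1,0.001,0,0,0,0,0],
    [-1,0.001,0,0,0,0,0],
    [-1,0.001,0,0,0,0,0],
    [-1,0,0,0,0,0,0],
    [-1,0,0,0,0,0,0],
    [-1,0,0,0,0,0,0],
    [-1,0,0,0,0,0,0],
    [-1,0,0,0,0,0,0],
  ],
)

```text
time_s: 43.0
position: [0.6345, 0.2727, 0.0578]
orientation: [3.14, -0.056, -0.01]
wrist_force: [-12.0, -0.3, 7.5]
gripper_width: 0.0534
grip_force: 64.9
```

```bash
python3 -c "
from h import *
st();shoe(2,.0587)"
```

```text
t 43.0 p [0.6345 0.2727 0.0578] yaw -2.03 tilt [-0.0065 -0.0008] F [-12.   -0.3   7.5] w 0.0534 g 64.9 j [0.37 0.47 1.72 0.   0.96 1.97]
to home x -0.0012, shift tool y 0.0001, z -0.0009, turn 0.02
```

Call:
jog_arm(
  plan=[
    [-1,0.002,0,0,0,0,0],
    [-1,0,0,0,0,0,0],
    [0.7,-0.002,0,0,0,0,0],
    [0.7,-0.004,0,0,0,0,0],
    [0.7,0,0,0,0,0,0],
    [0.7,0,0,0,0,0,0],
    [0.7,0,0,-0.04,0,0,0],
    [0.7,0,0,-0.05,0,0,0],
    [0.7,0,0,-0.05,0,0,0],
    [0.7,0,0,-0.05,0,0,0],
  ],
)

```text
time_s: 44.25
position: [0.6338, 0.2726, 0.2494]
orientation: [-3.141, 0.056, -0.001]
wrist_force: [0.8, 0.7, 0.2]
gripper_width: 0.0724
grip_force: 0.0
```

Call:
jog_arm(
  plan=[
    [1,-0.028,0.048,-0.005,0,0,0],
    [1,-0.028,0.048,-0.005,0,0,0],
    [1,-0.028,0.048,-0.005,0,0,0],
    [1,-0.028,0.048,-0.005,0,0,0],
    [1,-0.028,0.048,-0.005,0,0,0],
    [1,-0.028,0.048,-0.005,0,0,0],
    [1,-0.028,0.048,-0.005,0,0,0],
    [1,-0.028,0.048,-0.005,0,0,0],
    [1,-0.028,0.048,-0.005,0,0,0],
    [1,-0.028,0.048,-0.005,0,0,-2],
  ],
)

```text
time_s: 45.5
position: [0.3358, -0.1985, 0.2984]
orientation: [3.14, 0.001, 0.002]
wrist_force: [1.7, -1.3, -0.4]
gripper_width: 0.0857
grip_force: 0.0
```

Call:
jog_arm(
  plan=[
    [1,0,0,0,0,0,0],
    [1,0,0,0,0,0,0],
    [1,0,0,0,0,0,0],
    [1,0,0,0,0,0,0],
    [1,0,0,0,0,0,0],
    [1,0,0,0,0,0,0],
    [1,0,0,0,0,0,0],
    [1,0,0,0,0,0,0],
    [1,0,0,0,0,0,0],
    [1,0,0,0,0,0,0],
  ],
)

```text
time_s: 46.75
position: [0.3368, -0.197, 0.2978]
orientation: [-3.142, 0.001, -0.0]
wrist_force: [-0.8, -1.0, -0.4]
gripper_width: 0.0855
grip_force: 0.0
```

```bash
python3 -c "
from h import *
st();snap('w8');snap('t8','top')
import cv2
t=cv2.imread('pics/t8.png')[112:302,198:474]
w=cv2.imread('pics/w8.png')
u,v=proj('wrist',(.353,-.305,.046)).astype(int);x0=min(max(u-60,0),520);y0=min(max(v-60,0),360);print(x0,y0)
cv2.imwrite('pics/v8.png',np.hstack([cv2.resize(w[y0:y0+120,x0:x0+120],(480,480),interpolation=2),np.vstack([cv2.resize(w,(320,240),interpolation=3),cv2.resize(t,(320,220)),np.zeros((20,320,3),np.uint8)])]))
"
```

```text
t 46.75 p [ 0.3368 -0.197   0.2978] yaw -0.04 tilt [0. 0.] F [-0.8 -1.  -0.4] w 0.0855 g 0.0 j [-0.59 -0.33  2.1   0.    1.37  0.98]
362 128
```

View pics/v8.png

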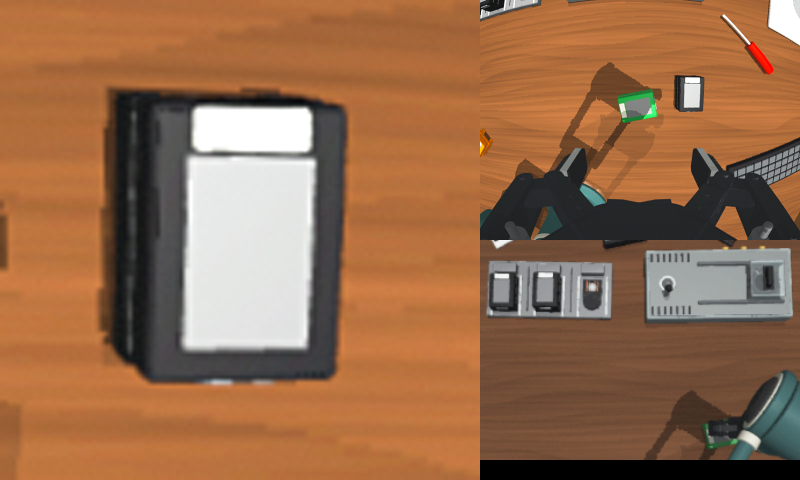

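```bash
python3 - <<'E'
from h import *
np.set_printoptions(precision=4,suppress=True)
c=cal("w8")
A=lambda q,z:at("wrist",(362+(q[0]+.5)/4-.5,128+(q[1]+.5)/4-.5),z,c)
Q=[(155,101),(346,104),(333,378),(147,380)];B=[(108,92),(112,352)]
for z in (.046,.06):
    P=np.array([A(q,z) for q in Q]);d=(P[0]+P[1]-P[2]-P[3])/2;w=(P[1]+P[2]-P[0]-P[3])/2
    print(z,P.mean(0),"L",np.linalg.norm(d),"W",np.linalg.norm(w),"yaw",np.degrees(np.arctan2(d[1],d[0])),np.degrees(np.arctan2(w[1],w[0]))+90)
print([A(q,0) for q in B])
m=cv2.inRange(cv2.cvtColor(cv2.imread("pics/w8.png"),cv2.COLOR_BGR2HSV),(45,120,60),(80,255,255));ys,xs=np.nonzero(m);i=xs[(ys<260)].max();print("green right",at("wrist",(i,ys[xs==i].mean()),.046,c))
E
```

```text
0.046 [ 0.3529 -0.3061  0.046 ] L 0.07278689667257544 W 0.05154082925452469 yaw 0.8694181957455774 1.2594633355805769
0.06 [ 0.355 -0.302  0.06 ] L 0.0700384299010529 W 0.04959462378267973 yaw 0.8694181957455658 1.2594633355806053
[array([ 0.3884, -0.2765,  0.    ]), array([ 0.313 , -0.2803,  0.    ])]
green right [ 0.3091 -0.2332  0.046 ]
```

Call:
jog_arm(
  plan=[
    [0.8,0.008,0.054,0,0,0,0],
    [0.8,0.0082,0.0545,0,0,0,-1],
    [0.8,0,0,0.05,0,0,0],
    [0.8,0,0,0.05,0,0,0],
    [0.8,0,0,0.05,0,0,0],
    [0.8,0,0,0.05,0,0,0],
    [0.8,0,0,0.02,0,0,0],
    [0.8,0,0,0,0,0,0],
    [0.8,0,0,0,0,0,0],
    [0.8,0,0,0,0,0,0],
  ],
)

```text
time_s: 48.1
position: [0.3541, -0.3066, 0.0795]
orientation: [3.139, 0.027, 0.004]
wrist_force: [-0.1, -0.2, 0.3]
gripper_width: 0.077
grip_force: 0.0
```

```bash
python3 -c "
from h import *
st();print(delta([.353,-.3055,.037]))"
```

```text
t 48.1 p [ 0.3541 -0.3066  0.0795] yaw 0.97 tilt [ 0.0024 -0.0024] F [-0.1 -0.2  0.3] w 0.077 g 0.0 j [-0.77  0.06  2.2  -0.    0.88  0.79]
[-0.0011967  -0.00124231  0.04249112]
```

Call:
jog_arm(
  plan=[
    [0.8,0,0,0.02,0,0,0],
    [0.8,0,0,0.021,0,0,0],
    [0.8,0,0,0,0,0,0],
    [0.8,0,0,0,0,0,0],
    [-1,0,0,0,0,0,0],
    [-1,0,0,0,0,0,0],
    [-1,0,0,0,0,0,0],
    [-1,0,0,0,0,0,0],
    [-1,0,0,0,0,0,0],
    [-1,0,0,0,0,0,0],
  ],
  newtons=60,
)

```text
time_s: 49.35
position: [0.354, -0.3066, 0.0382]
orientation: [3.14, 0.027, 0.003]
wrist_force: [-0.5, 0.6, 6.3]
gripper_width: 0.0532
grip_force: 64.3
```

Call:
jog_arm(
  plan=[
    [-1,0,0,-0.035,0,0,0],
    [-1,0,0,-0.035,0,0,0],
    [-1,0.022,-0.0486,0,0,0,0],
    [-1,0.022,-0.0486,0,0,0,0],
    [-1,0.022,-0.0486,0,0,0,0],
    [-1,0.022,-0.0486,0,0,0,0],
    [-1,0.022,-0.0486,0,0,0,0],
    [-1,0.022,-0.0486,0,0,0,0],
    [-1,0.022,-0.0486,0,0,0,0],
    [-1,0.022,-0.0486,0,0,0,3],
  ],
)

```text
time_s: 50.6
position: [0.5222, 0.0879, 0.1063]
orientation: [3.141, -0.057, -0.001]
wrist_force: [0.4, -0.3, -2.1]
gripper_width: 0.0533
grip_force: 64.3
```

Call:
jog_arm(
  plan=[
    [-1,0,0,0,0,0,0],
    [-1,0,0,0.02,0,0,0],
    [-1,0,0,0.015,0,0,0],
    [-1,0,0,0,0,0,0],
    [-1,0,0,0,0,0,0],
    [-1,0,0,0,0,0,0],
    [-1,0,0,0,0,0,0],
    [-1,0,0,0,0,0,0],
    [-1,0,0,0,0,0,0],
    [-1,0,0,0,0,0,0],
  ],
)

```text
time_s: 51.85
position: [0.5224, 0.0862, 0.0718]
orientation: [-3.141, 0.056, -0.0]
wrist_force: [-0.6, 0.3, -1.9]
gripper_width: 0.0532
grip_force: 64.5
```

```bash
python3 -c "
from h import *
st();shoe(0,.059)"
```

```text
t 51.85 p [0.5224 0.0862 0.0718] yaw -2.03 tilt [0. 0.] F [-0.6  0.3 -1.9] w 0.0532 g 64.5 j [0.12 0.18 2.08 0.   0.88 1.72]
to home x 0.1042, shift tool y -0.0003, z 0.0128, turn 0.02
```

Call:
jog_arm(
  plan=[
    [-1,0,-0.0003,0.0123,0,0,0],
    [-1,0,0,0,0,0,0],
    [-1,0.015,0,0,0,0,0],
    [-1,0.012,0,0,0,0,0],
    [-1,0.006,0,0,0,0,0],
    [-1,0.006,0,0,0,0,0],
    [-1,0.006,0,0,0,0,0],
    [-1,0.006,0,0,0,0,0],
    [-1,0,0,0,0,0,0],
    [-1,0,0,0,0,0,0],
  ],
)

```text
time_s: 53.1
position: [0.5731, 0.0847, 0.0594]
orientation: [3.141, -0.056, -0.001]
wrist_force: [-0.3, -0.5, -2.6]
gripper_width: 0.0535
grip_force: 64.5
```

```bash
python3 -c "
from h import *
st();shoe(0,.0595)"
```

```text
t 53.1 p [0.5731 0.0847 0.0594] yaw -2.03 tilt [-0.0005 -0.    ] F [-0.3 -0.5 -2.6] w 0.0535 g 64.5 j [0.1  0.28 1.98 0.   0.88 1.71]
to home x 0.0535, shift tool y -0.0000, z -0.0001, turn 0.02
```

Call:
jog_arm(
  plan=[
    [-1,0.006,0,0,0,0,0],
    [-1,0.006,0,0,0,0,0],
    [-1,0.006,0,0,0,0,0],
    [-1,0.006,0,0,0,0,0],
    [-1,0.006,0,0,0,0,0],
    [-1,0.006,0,0,0,0,0],
    [-1,0.006,0,0.0005,0,0,0],
    [-1,0.006,0,0.0005,0,0,0],
    [-1,0.004,0,0.0005,0,0,0],
    [-1,0.001,0,0,0,0,0],
  ],
)

```text
time_s: 54.35
position: [0.626, 0.0829, 0.0583]
orientation: [-3.141, 0.056, 0.002]
wrist_force: [-5.4, 0.1, 5.9]
gripper_width: 0.0534
grip_force: 65.4
```

Call:
jog_arm(
  plan=[
    [-1,0.001,0,0,0,0,0],
    [-1,0.001,0,0,0,0,0],
    [-1,0.001,0,0,0,0,0],
    [-1,0.001,0,0,0,0,0],
    [-1,0.001,0,0,0,0,0],
    [-1,0.001,0,0,0,0,0],
    [-1,0,0,0,0,0,0],
    [-1,0,0,0,0,0,0],
    [-1,0,0,0,0,0,0],
    [-1,0,0,0,0,0,0],
  ],
)

```text
time_s: 55.6
position: [0.6289, 0.0828, 0.0584]
orientation: [3.141, -0.056, -0.012]
wrist_force: [-12.2, 1.3, 12.7]
gripper_width: 0.0533
grip_force: 66.3
```

```bash
python3 -c "
from h import *
st();shoe(0,.0595)"
```

```text
t 55.6 p [0.6289 0.0828 0.0584] yaw -2.03 tilt [-0.0074 -0.0001] F [-12.2   1.3  12.7] w 0.0533 g 66.3 j [0.09 0.38 1.85 0.   0.92 1.7 ]
to home x -0.0024, shift tool y 0.0001, z -0.0011, turn 0.02
```

Call:
jog_arm(
  plan=[
    [-1,0.002,0,0,0,0,0],
    [-1,0.002,0,0,0,0,0],
    [-1,0,0,0,0,0,0],
    [-1,0,0,0,0,0,0],
    [-1,0,0,0,0,0,0],
    [-1,0,0,0,0,0,0],
    [-1,0,0,0,0,0,0],
    [-1,0,0,0,0,0,0],
    [-1,0,0,0,0,0,0],
    [-1,0,0,0,0,0,0],
  ],
)

```text
time_s: 56.85
position: [0.6291, 0.0828, 0.0585]
orientation: [3.14, -0.056, -0.024]
wrist_force: [-24.1, 0.2, 22.6]
gripper_width: 0.0532
grip_force: 67.5
```

Call:
jog_arm(
  plan=[
    [-1,-0.004,0,0,0,0,0],
    [0.7,-0.003,0,0,0,0,0],
    [0.7,-0.002,0,0,0,0,0],
    [0.7,0,0,0,0,0,0],
    [0.7,0,0,0,0,0,0],
    [0.7,0,0,-0.04,0,0,0],
    [0.7,0,0,-0.05,0,0,0],
    [0.7,0,0,-0.05,0,0,0],
    [0.7,-0.04,-0.04,-0.03,0,0,0],
    [0.7,-0.04,-0.04,0,0,0,0],
  ],
)

```text
time_s: 58.1
position: [0.5532, 0.1656, 0.2315]
orientation: [-3.139, 0.059, -0.012]
wrist_force: [0.1, 1.5, -0.0]
gripper_width: 0.0723
grip_force: 0.0
```

Call:
jog_arm(
  plan=[
    [-1,0,0,0,0,0,0],
    [-1,0,0,0,0,0,0],
    [-1,0,0,0,0,0,0],
    [-1,0,0,0,0,0,0],
    [-1,0,0,0,0,0,0],
    [-1,0,0,0,0,0,0],
    [-1,0,0,0,0,0,0],
    [-1,0,0,0,0,0,0],
    [-1,0,0,0,0,0,0],
    [-1,0,0,0,0,0,0],
  ],
)

```text
time_s: 59.35
position: [0.5511, 0.1646, 0.2273]
orientation: [-3.141, 0.056, -0.0]
wrist_force: [-0.7, -0.1, 0.1]
gripper_width: -0.0003
grip_force: 0.0
```

```bash
python3 - <<'E'
from h import *
st();snap('w9')
w=cv2.imread('pics/w9.png')
t=np.radians(-2.05);X=np.array([np.cos(t),np.sin(t)]);Y=np.array([-np.sin(t),np.cos(t)])
for k,h in ((0,.046),(1,.06),(2,.046)):   # expected top outline when home
    H=np.array([.6479,.1771])-.018*X+(k-1)*.095*Y
    q=[proj("wrist",[*(H+a*.037*X+b*.027*Y),.02+h]) for a,b in((1,1),(1,-1),(-1,-1),(-1,1))]
    for a,b in zip(q,q[1:]+q[:1]):cv2.line(w,tuple(np.round(a).astype(int)),tuple(np.round(b).astype(int)),(0,0,255),1)
cv2.imwrite("pics/v9.png",cv2.resize(w[0:300],None,fx=1.25,fy=1.25,interpolation=2))
E
```

```text
t 59.35 p [0.5511 0.1646 0.2273] yaw -2.03 tilt [0. 0.] F [-0.7 -0.1  0.1] w -0.0003 g 0.0 j [0.25 0.1  1.85 0.   1.19 1.85]
```

View pics/v9.png

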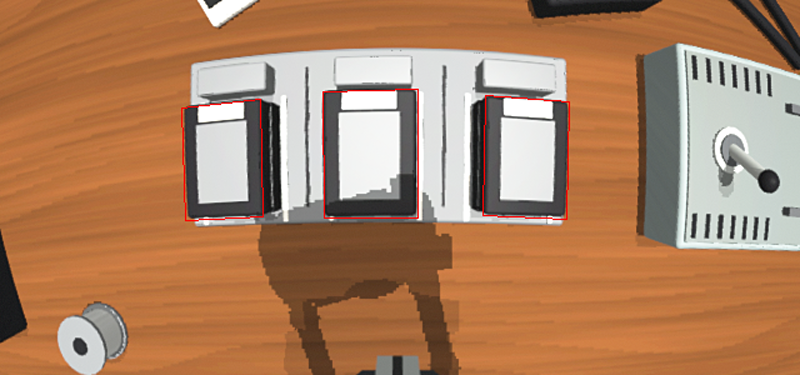

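```bash
python3 - <<'E'
import cv2,numpy as np
a=cv2.imread("pics/top0.png",0).astype(np.float32);
for n in("t7","t8"):
    b=cv2.imread(f"pics/{n}.png",0).astype(np.float32)
    sl=np.s_[134:156,436:458]  # fin
    print(n,cv2.phaseCorrelate(a[sl].copy(),b[sl].copy()))
    f=lambda q:(lambda m:(np.nonzero(m)[1].mean(),np.nonzero(m)[0].mean(),m.sum()))(q[sl]<60)
    print(f(a),f(b))
    r=cv2.matchTemplate(cv2.resize(b[128:164,424:470],None,fx=8,fy=8,interpolation=2),cv2.resize(a[134:158,432:462],None,fx=8,fy=8,interpolation=2),cv2.TM_CCOEFF_NORMED);_,v,_,l=cv2.minMaxLoc(r);print(v,l[0]/8-8,l[1]/8-6)
E
```

```text
t7 ((0.9660108698793533, -0.36741321221740186), 0.7293473564916186)
(np.float64(8.143790849673202), np.float64(10.27450980392157), np.int64(153)) (np.float64(10.10828025477707), np.float64(10.070063694267516), np.int64(157))
0.9747909903526306 1.75 0.125
t8 ((0.9785350148961207, -0.273520882106153), 0.7577547898723019)
(np.float64(8.143790849673202), np.float64(10.27450980392157), np.int64(153)) (np.float64(10.07643312101911), np.float64(10.159235668789808), np.int64(157))
0.9749289155006409 1.75 0.125
```

Call:
jog_arm(
  plan=[
    [-1,0.0136,0.0508,0,0,0,0],
    [-1,0.0136,0.0508,0,0,0,0],
    [-1,0.0136,0.0508,0,0,0,0],
    [-1,0.0136,0.0508,0,0,0,0],
    [-1,0.0136,0.0508,0,0,0,0],
    [-1,0.0136,0.0508,0,0,0,0],
    [-1,0.0136,0.0508,0,0,0,0],
    [-1,0.0136,0.0508,0,0,0,0],
    [-1,0,0,0.03,0,0,-2],
    [-1,0,0,0.03,0,0,0],
  ],
)

```text
time_s: 60.65
position: [0.6459, -0.2468, 0.1669]
orientation: [3.141, -0.003, 0.002]
wrist_force: [-0.6, -0.0, 0.0]
gripper_width: 0.0003
grip_force: 0.0
```

Call:
jog_arm(
  plan=[
    [-1,0,0,0.036,0,0,0],
    [-1,0,0,0,0,0,0],
    [-1,0,0.008,0,0,0,0],
    [-1,0,0.006,0,0,0,0],
    [-1,0,0.006,0,0,0,0],
    [-1,0,0.005,0,0,0,0],
    [-1,0,0,0,0,0,0],
    [-1,0,0,0,0,0,0],
    [-1,0,0,0,0,0,0],
    [-1,0,0,0,0,0,0],
  ],
)

```text
time_s: 61.9
position: [0.6465, -0.267, 0.1332]
orientation: [-3.136, 0.001, -0.003]
wrist_force: [0.1, 10.9, 7.0]
gripper_width: -0.0
grip_force: 5.9
```

Call:
jog_arm(
  plan=[
    [-1,0,-0.012,0,0,0,0],
    [-1,0,0,-0.06,0,0,0],
    [-1,-0.02,-0.058,0,0,0,0],
    [-1,-0.02,-0.058,0,0,0,0],
    [-1,-0.018,-0.058,0,0,0,0],
    [-1,0,0,0,0,0,0],
    [-1,0,0,0.04,0,0,0],
    [-1,0,0,0.032,0,0,0],
    [-1,0,0,0,0,0,0],
    [-1,0,0,0,0,0,0],
  ],
)

```text
time_s: 63.15
position: [0.5886, -0.0854, 0.1204]
orientation: [3.141, -0.002, 0.003]
wrist_force: [0.5, -0.2, -0.2]
gripper_width: -0.0002
grip_force: 0.0
```

Call:
jog_arm(
  plan=[
    [-1,0.008,0,0,0,0,0],
    [-1,0.01,0,0,0,0,0],
    [-1,0.01,0,0,0,0,0],
    [-1,0.01,0,0,0,0,0],
    [-1,0.01,0,0,0,0,0],
    [-1,0.006,0,0,0,0,0],
    [-1,0.004,0,0,0,0,0],
    [-1,0,0,0,0,0,0],
    [-1,0,0,0,0,0,0],
    [-1,0,0,0,0,0,0],
  ],
)

```text
time_s: 64.4
position: [0.6425, -0.0843, 0.1182]
orientation: [-3.141, 0.0, 0.011]
wrist_force: [-8.5, 0.1, 3.5]
gripper_width: 0.0001
grip_force: 4.8
```

```bash
python3 -c "
from h import *
st()"
```

```text
t 64.4 p [ 0.6425 -0.0843  0.1182] yaw -0.02 tilt [-0.0073  0.0004] F [-8.5  0.1  3.5] w 0.0001 g 4.8 j [-0.17  0.33  1.78 -0.    1.03  1.4 ]
```

Call:
jog_arm(
  plan=[
    [-1,-0.02,0,0,0,0,0],
    [-1,-0.02,0,0,0,0,0],
    [-1,0,0,-0.05,0,0,0],
    [-1,0,0,-0.05,0,0,0],
    [-1,-0.05,0.04,-0.03,0,0,0],
    [-1,-0.05,0.05,0,0,0,0],
    [-1,-0.05,0.05,0,0,0,0],
    [-1,-0.03,0.05,0,0,0,0],
    [-1,0,0,0,0,0,0],
    [-1,0,0,0,0,0,0],
  ],
)

```text
time_s: 65.65
position: [0.4433, -0.2583, 0.246]
orientation: [-3.142, 0.003, -0.002]
wrist_force: [0.2, 0.2, -0.7]
gripper_width: -0.0
grip_force: 0.0
```

```bash
python3 - <<'E'
from h import *
st();snap('t10','top')
I={n:cv2.imread(f"pics/{n}.png").astype(int) for n in("top0","t8","t10")}
d=lambda a,b,s:abs(I[a][s]-I[b][s]).mean()
sw=np.s_[130:160,350:372]
print("switch vs on",d("top0","t10",sw),"vs off",d("t8","t10",sw))
print("cradle packs 1,2 vs t8",d("t8","t10",np.s_[128:185,202:275]),"knob/guard",d("t8","t10",np.s_[125:165,425:465]))
E
```

```text
t 65.65 p [ 0.4433 -0.2583  0.246 ] yaw -0.11 tilt [0.0014 0.    ] F [ 0.2  0.2 -0.7] w -0.0 g 0.0 j [-0.58 -0.04  1.96  0.    1.22  1.  ]
switch vs on 1.2358585858585858 vs off 21.437878787878788
cradle packs 1,2 vs t8 3.8150284386766002 knob/guard 1.353125
```

```bash
python3 -c "
from station import bot
print(bot.job_done())"
```

```text
the job is handed in; nothing more can be done
None
```

The job is handed in at 66 s of the 208 s. The knob is on its mark, the guard is back against its stop, all three packs are home on their own shoes and the charge switch is on. The hand-in gave no verdict. I checked the knob, packs and switch in camera pictures, and the guard stop, the packs' end walls and both switch throws by contact force.

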